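Snap the fan's control board onto its posts

TASK

Lay the green control board over the four white snap posts in the grey control box, with its terminal block at the cable-gland end, and press it down evenly and gently until all four posts have clicked through and the board sits fully home. Keep the board near level, do not force it, and leave everything else on the bench where it lies.

Things in the scene. Friction and masses are not known exactly. Their poses are not given: they have to be found in the camera images.
- transformer (a point): Centre (half-way up) of the yellow-and-dark transformer, 44 x 36 x 40 mm (x, y, z), in the middle of the loose green control board; hold the board by it. Axes are the board's: x along its long side, away from its green terminal block, z up. The board's underside lies 24 mm below this point.
- board: Green control board, 140 x 100 x 4 mm, about 0.32 kg, flat on a 3 mm dark mat at the start; origin at the centre of its underside. Parts on it: green terminal block, 11 mm high, 54 mm wide, at the -x end (x = -68 to -54 mm); blue relay and two black capacitors, 13 mm high, at the +x end (x = 47 to 68, y within 28).
- press_left (a point): Point on the board's top face in the bare strip along its left (+y) long side, 37 mm from the middle, half-way between holes 1 and 2. The bare strips run along both long sides (y = 22 to 50 mm either side, x within 45): press there.
- press_right (a point): The same point in the bare strip along the right (-y) long side, half-way between holes 3 and 4.
- housing: Shallow grey open box, base of a fan's control box, 180 x 140 mm outside, walls up to 22 mm over its underside; origin at the centre of its underside, x along the long side, away from the three black cable glands that stick out 18 mm from its -x end.
- jig: Aluminium plate, 250 x 150 x 6 mm, fixed on the bench; origin at the centre of its underside, axes as the box. The box stands on it on four soft rubber vibration mounts, its underside 22 mm above this origin when unloaded. Pressed, the box sinks straight down and comes back; about 24 N on the laid board makes it sink 14 mm in all, and beyond that the mounts bottom out and are spoilt.
- hole1 (a point): Centre, at the board's underside, of the board's 10 mm hole 1: gland/terminal end (-x), left (+y), at x = -60, y = 40 mm from the board's middle. It belongs on post 1.
- hole2 (a point): Centre, at the board's underside, of the board's 10 mm hole 2: far end (+x), left (+y), at x = 60, y = 40 mm from the board's middle. It belongs on post 2.
- hole3 (a point): Centre, at the board's underside, of the board's 10 mm hole 3: far end (+x), right (-y), at x = 60, y = -40 mm from the board's middle. It belongs on post 3.
- hole4 (a point): Centre, at the board's underside, of the board's 10 mm hole 4: gland/terminal end (-x), right (-y), at x = -60, y = -40 mm from the board's middle. It belongs on post 4.
- post1 (a point): White nylon snap post 1, gland end (-x), left (+y). The point is on its axis at the 16 mm wide shoulder where the board finally rests, 16 mm above the box's underside. Over the shoulder a 7 mm neck, then two sprung wings, an arrowhead 14 mm wide that narrows to 5 mm at its top, 15 mm above the shoulder. Same pattern as the holes, all posts alike.
- post2 (a point): Snap post 2, +x end, left (+y). A board laid on loosely hangs on the arrowheads, its underside about 9 mm above the shoulders. Some 8 N (6 to 10) at a post squeezes its wings through the hole; once through they spring out over the board, the force drops and the board falls to the shoulder.
- post3 (a point): Snap post 3, +x end, right (-y). Two posts pressed together take twice the force of one (12 to 19 N), all four at once four times, which is too much. The board is stiff, it hardly bends, and it cracks if it is pressed with more than 26 N.
- post4 (a point): Snap post 4, gland end (-x), right (-y). When all are through, the board rests on the four shoulders and the arrowheads stand 11 mm above its top face.
- cover: Grey sheet-metal cover of the control box, 188 x 148 x 27 mm, bystander.
- screwdriver: Screwdriver, bystander.
- mallet: Mallet, bystander.
- jar: Amber jar with a green cap, bystander.
- handle: Bent steel tube handle, bystander.
- fuse_block: Black fuse block, 40 x 18 x 16 mm, on the mat near the board, bystander.
- dial: Black control dial, 30 mm wide, 17 mm high, on the mat near the board, bystander.

How it is judged:
On the way:
1. the board lies over the four posts, each hole on its own post (z of hole1 in the frame of post1 below 0.0125 m and z of hole2 in the frame of post2 below 0.0125 m and z of hole3 in the frame of post3 below 0.0125 m and z of hole4 in the frame of post4 below 0.0125 m and horizontal distance between hole1 and post1 below 0.004 m and horizontal distance between hole2 and post2 below 0.004 m and horizontal distance between hole3 and post3 below 0.004 m and horizontal distance between hole4 and post4 below 0.004 m), for 0.2 s.
At the end, for the whole second after the job is handed in: All four holes are clicked home on their own posts: underside of the board within 1.5 mm of every shoulder, each hole within 3 mm of its own post's axis; board level within 2 degrees, still, and let go (z of hole1 in the frame of post1 below 0.0015 m and horizontal distance between hole1 and post1 below 0.003 m and z of hole2 in the frame of post2 below 0.0015 m and horizontal distance between hole2 and post2 below 0.003 m and z of hole3 in the frame of post3 below 0.0015 m and horizontal distance between hole3 and post3 below 0.003 m and z of hole4 in the frame of post4 below 0.0015 m and horizontal distance between hole4 and post4 below 0.003 m and linear speed of board below 0.02 m/s and angle between board's own z axis and vertical below 0.04 rad); the robot touches nothing.
It fails at once if the box is pushed more than 14 mm down: its mounts bottom out (z of housing in the frame of jig below 0.008 m).
It fails at once if the bare board is pressed with more than 26 N: it cracks (contact force between the fingers and board_c36 above 26 N).
It fails at once if the board is tipped more than 15 degrees (angle between board's own z axis and vertical above 0.26 rad).
It fails at once if a bystander is moved more than 30 mm (distance of any of cover, screwdriver, mallet, jar, handle, fuse_block, dial from where it was at the start of the episode above 0.03 m).
It also fails if it takes over 67 s, if anything falls off the work surface, if the arm or the gripper's body presses on something with over 40 N, if the wrist force passes 120 N, or if a joint passes its speed limit or range.

ROBOT

A 7-joint arm with a two-finger parallel gripper is mounted at the origin on the work surface. World frame = base frame: x ahead of the robot, y to its left, z up, the work surface at z = 0. Lengths are in m, angles in rad, forces in N, time in s.
With the tool pointing down it reaches from about 0.425 to 0.925 m from the base axis. Payload 6.8 kg.
Tool frame: the origin (TCP) lies on the mounting face of the last link; the fingertips stand 173 mm ahead of it and the grasp point (between the pads) lies 155 mm ahead of it; z points along the fingers, y is the line along which they close (so a half turn about z gives the same grasp; the last joint's range is limited). The gripper opens to 85 mm and grips with 20 to 120 N. Pads are 22 mm wide; open, the fingers measure 114 mm over their backs; the gripper's body (76 mm by 85 mm) begins 54 mm behind the grasp point. The pads swing forward as they close: fully open they stand 13 mm farther back than shut.
Start: joints at [-1.248, 0.477, 0.022, 1.555, -0.011, 1.109, -0.083], TCP at [0.282, 0.613, 0.405] pointing down, gripper open.
Joint ranges: [-2.96, 2.96], [-0.34, 2.1], [-1.41, 1.46], [0.24, 2.44], [-1.37, 4.51], [0.17, 1.92], [-2.96, 2.96]. Speed limits (rad/s): [2.39, 2.39, 3.14, 3.14, 3.14, 3.14, 3.14].

INTERFACE

Orientations are given as a rotation vector (axis times angle).
In Python, from bench import r gives the robot as it stands.
- The arm moves only by the tool arm_command, never from a script. Its argument "plan" is a list of rows, each an object of numbers: "claw": the closure, from 0 (fully open) to 1 (shut); "tx", "ty", "tz": the shift along the tool's x, y, z in m; "ax", "ay", "az": the turn, a rotation vector about the tool's x, y, z in degrees. A call has exactly 10 rows; each row shifts and turns the commanded pose from where the row before left it, along the tool's axes as they then stand; what a row does not reach is not made up. A row lasts 1/12 s, in which the tool goes at most 41.7 mm and 7.16 degrees, less where a joint would pass 70% of its speed; a pose out of reach is approached as far as the arm can. A call is refused whole if a number of a shift passes 0.0417 or a number of a turn 7.16, either way. A call with a gripper value outside its range is refused whole. The fingers move at their own pace and stop on an object; "squeeze" is the grip in N (left out, the last holds). Time passes only in rows, so rows that do not move let the fingers close, or fill a call up. It gives the time, the measured TCP pose, the force, the opening and the grip force at its end, in the units of the state.
- r.get_obs(): the state, without advancing time (a new reading comes with each control period).
- r.grab_frame(name): name is "side" or "top" or "wrist"; returns the picture (400x640x3 uint8, red, green, blue); there is no depth.
- r.camera_model(name): a dict with "fx", "fy", "cx", "cy" (pixels), "position" and "orientation" of the camera in the world; the wrist camera has in their place "tool_from_camera" (4x4, takes a point from camera to tool coordinates, whose origin is the TCP and whose axes are the flange's). Camera axes: x right, y up, looking along -z (the intrinsics and any distortion apply to the point x, -y, -z); pixel columns grow to the right and rows downward; lengths in m; the calibration is good to about 2 mm. A picture is of the moment at which its call begins: read the wrist's pose just before it. camera_model takes no time and is no camera call.
- r.hand_in(): hands the job in; it is judged then, once.
Trained networks look in the newest picture that a camera, given by its name, has taken for a name from the list of things; names that differ only in an ending like _2 or _b are one class to them, and where a whole thing is asked for, a point or a joint stands for the part that bears it (a point fixed in the world has none). Each returns a list of dicts, best first, with "confidence" (0 to 1); they miss things now and then, are a little off and sometimes report something else, mostly with a low value. They report only what shows in the picture. A call takes as long as a camera call.
- r.boxes_of(target, camera): "location" ([x, y, z] in m, in the coordinates of the camera as it stood for that picture, good to about 4 mm: the middle of the surface that is visible of it).
- r.tip_of(target, camera): "location" ([x, y, z] in m, in the coordinates of the camera as it stood for that picture, good to about 4 mm: a listed point, or the origin of a listed thing).
The state is a dict: "clock": time; "joints": joint angles; "qvel": joint speeds; "tau": joint torques, N m; "tcp_pos": TCP position; "orientation": TCP orientation; "contact_force": force on the tool from outside, world axes, zero at the start; "moment": the same for the moment, N m; "grip_width": finger opening in m; "gripper_force": force on a finger pad.
Only numpy, scipy, OpenCV 4.12 (cv2) and the standard library are available. Lean on these libraries where they do the work, as an engineer would, in place of code of your own. Each camera call takes 0.05 s, during which the arm holds its last target. There are 200 camera calls.

## Working session

There is one attempt and no reset: what is moved stays moved. The work goes in short steps, Python scripts to look and compute and a tool call to move; the robot and the scene stay as the last step left them, time stands still between calls to the robot, and variables do not carry over. Pictures are saved under pics/ and viewed, at most 10 in all, crops included, and the job is handed in when it is done.

Besides the shell and the picture viewer there is one more tool, called by a JSON object that holds its "api" and its "payload". arm_command: Moves the arm, as the interface text tells. Its arguments: {"type":"object","properties":{"plan":{"type":"array","items":{"type":"object","properties":{"claw":{"type":"number"},"tx":{"type":"number"},"ty":{"type":"number"},"tz":{"type":"number"},"ax":{"type":"number"},"ay":{"type":"number"},"az":{"type":"number"}}}},"squeeze":{"type":"number"}},"required":["plan"]}

```bash
ls; mkdir -p pics
cat > h.py <<'E'
import numpy as np, cv2
from scipy.spatial.transform import Rotation as R
from bench import r
def T(p,o):
    M=np.eye(4); o=np.array(o,float)
    M[:3,:3]=o if o.shape==(3,3) else (R.from_rotvec(o) if o.size==3 else R.from_quat(o)).as_matrix()
    M[:3,3]=p; return M
def tool():
    s=r.get_obs(); return T(s["tcp_pos"],s["orientation"])
def cam(n):
    c=r.camera_model(n)
    return tool()@np.array(c["tool_from_camera"]) if n=="wrist" else T(c["position"],c["orientation"])
def shot(n,f=None):
    M=cam(n); im=r.grab_frame(n)
    if f: cv2.imwrite("pics/"+f,im[:,:,::-1])
    return M,im
def find(M,n,names,k=1):
    out={}
    for t in names:
        for d in r.tip_of(t,n)[:k]:
            p=(M@np.r_[d["location"],1])[:3]; out.setdefault(t,p)
            print(n,t,np.round(p,4),round(d["confidence"],2))
    return out
E
python3 - <<'E'
from h import *
s=r.get_obs(); print(s)
for n in("top","side","wrist"): print(n,r.camera_model(n))
N=["transformer","hole1","hole2","hole3","hole4","post1","post2","post3","post4","housing","board","jig"]
for n in("top","side"):
    M,im=shot(n,n+"0.png"); find(M,n,N)
E
```

```text
pics
{'clock': 0.0, 'joints': array([-1.24811854,  0.47778688,  0.02234156,  1.55643121, -0.01149077,
        1.10930605, -0.08312175]), 'qvel': array([ 0.00122965,  0.00036226,  0.00127793, -0.00026375,  0.00030661,
       -0.00181928, -0.0008104 ]), 'tau': array([ 4.80969484e-04, -5.96436560e+01,  1.60748273e+00, -2.81213003e+01,
        1.23531074e-02,  9.01639927e-03, -9.01279606e-06]), 'tcp_pos': array([0.28174539, 0.61308914, 0.40374289]), 'orientation': array([-6.71387754e-01, -3.06876140e+00,  2.80605336e-03]), 'contact_force': array([ 0.15452706, -0.64703632, -1.11555958]), 'moment': array([0.04448105, 0.02163018, 0.03725462]), 'gripper_force': 0.0, 'grip_width': 0.08543728194015053}
top {'fx': 439.1703802894143, 'fy': 439.1703802894143, 'cx': 321.5257927298235, 'cy': 199.14197608576308, 'position': array([ 0.47042118, -0.00292386,  1.40706932]), 'orientation': array([ 0.07140839, -0.05346117, -1.58524774])}
side {'fx': 429.22335696476347, 'fy': 429.22335696476347, 'cx': 312.7173582298749, 'cy': 193.69447675525043, 'position': array([ 0.3065556 , -0.98091037,  1.07268115]), 
[... 806 characters left out ...]
.0392] 0.88
top post3 [0.4507 0.2472 0.0392] 0.88
top post4 [0.4507 0.2472 0.0392] 0.88
top housing [0.5214 0.2297 0.0236] 0.62
top board [ 0.5157 -0.1926  0.0045] 0.6
top jig [ 0.5209  0.2284 -0.0018] 0.59
side transformer [ 0.5164 -0.195   0.0242] 0.8
side hole1 [ 0.5683 -0.2444  0.0008] 0.97
side hole2 [ 0.5683 -0.2444  0.0008] 0.97
side hole3 [ 0.5683 -0.2444  0.0008] 0.97
side hole4 [ 0.5683 -0.2444  0.0008] 0.97
side post1 [0.4788 0.1717 0.0338] 0.78
side post2 [0.4788 0.1717 0.0338] 0.78
side post3 [0.4788 0.1717 0.0338] 0.78
side post4 [0.4788 0.1717 0.0338] 0.78
side housing [0.5259 0.2276 0.021 ] 0.83
side board [ 0.5173 -0.1921  0.0035] 0.91
side jig [ 0.5214  0.2297 -0.0026] 0.75
```

Run:
```python
from h import *
im=cv2.imread("pics/top0.png"); cv2.imwrite("pics/top0b.png",cv2.resize(im[60:360,150:550],None,fx=2,fy=2))
print("hole");
for n in("top","side"):
    M=cam(n)
    for t in("hole1","post1"):
        for d in r.tip_of(t,n): print(n,t,np.round((M@np.r_[d["location"],1])[:3],4),round(d["confidence"],2))
```

```text
hole
top hole1 [ 0.4657 -0.1365  0.0069] 0.9
top hole1 [ 0.4487 -0.2176  0.0044] 0.88
top hole1 [ 0.5644 -0.247   0.0053] 0.84
top hole1 [ 0.5842 -0.1699  0.0052] 0.73
top hole1 [ 6.113e-01 -4.462e-01  1.000e-04] 0.68
top post1 [0.4507 0.2472 0.0392] 0.88
top post1 [0.568  0.2856 0.0388] 0.76
top post1 [0.5922 0.2109 0.0418] 0.58
top post1 [ 0.7328 -0.0019  0.0032] 0.57
top post1 [0.4845 0.1711 0.0401] 0.56
top post1 [ 0.4673 -0.1352  0.0067] 0.52
top post1 [ 0.5635 -0.2469  0.0043] 0.36
side hole1 [ 0.5683 -0.2444  0.0008] 0.97
side hole1 [ 5.859e-01 -1.689e-01  1.000e-04] 0.58
side hole1 [ 0.5189 -0.1905  0.0244] 0.53
side post1 [0.4788 0.1717 0.0338] 0.78
side post1 [0.5942 0.2125 0.0344] 0.68
side post1 [0.5671 0.2883 0.0347] 0.62
side post1 [0.4592 0.2465 0.0357] 0.56
side post1 [ 0.5215  0.2278 -0.0022] 0.4
```

View pics/top0b.png

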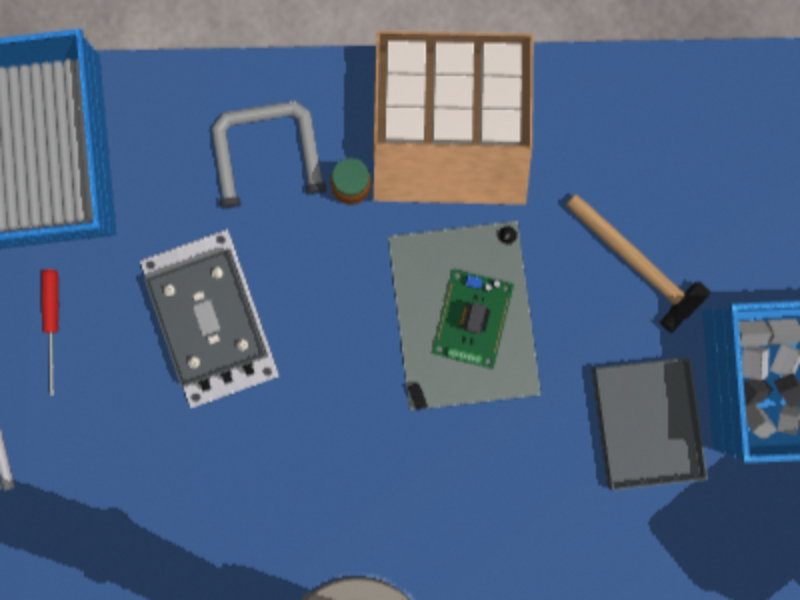

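The top view shows the box at about (205,315) with its glands at the bottom, nearest the robot. The board is at (472,318) with its terminal block also at the bottom. Board yaw is about -15° and box yaw about +19°. The fuse block (416,395) and dial (507,235) are clear of the board.

```bash
cat >> h.py <<'E'
def fit(P,Q):  # planar rigid fit: yaw, translation of model P onto Q
    P=np.array(P);Q=np.array(Q)[:,:2];a=P-P.mean(0);b=Q-Q.mean(0)
    y=np.arctan2((a[:,0]*b[:,1]-a[:,1]*b[:,0]).sum(),(a*b).sum()); c,s=np.cos(y),np.sin(y)
    t=Q.mean(0)-np.array([[c,-s],[s,c]])@P.mean(0)
    res=Q-(P@np.array([[c,s],[-s,c]])+t); return y,t,res
H=np.array([[-.06,.04],[.06,.04],[.06,-.04],[-.06,-.04]])
def go(p,yaw=None):  # turn (deg about tool axes) first, then shift in turned tool axes; yaw= heading of tool y minus 90
    M=tool(); az=np.zeros(3); Rt=R.from_matrix(M[:3,:3])
    if yaw is not None:
        Rg=np.c_[[-np.cos(yaw),-np.sin(yaw),0],[-np.sin(yaw),np.cos(yaw),0],[0,0,-1]]
        az=(Rt.inv()*R.from_matrix(Rg)).as_rotvec(degrees=True); Rt=R.from_matrix(Rg)
    print("turn",np.round(az,2),"shift mm",np.round(Rt.inv().apply(np.array(p)-M[:3,3])*1e3,1))
E
python3 - <<'E'
from h import *
y,t,res=fit(H,[[.4657,-.1365],[.585,-.1695],[.566,-.246],[.4487,-.2176]]); print(np.degrees(y),t,res)
y2,t2,res=fit(H,[[.454,.247],[.5675,.287],[.593,.2117],[.4815,.1714]]); print(np.degrees(y2),t2,res)
go([*t,.31],y)
E
```

```text
-14.033612928489692 [ 0.51635 -0.1924 ] [[-0.00214043  0.00254439]
 [ 0.00074114 -0.00135668]
 [ 0.00114043 -0.00024439]
 [ 0.00025886 -0.00094332]]
19.551946493651045 [0.524    0.229275] [[-7.32380470e-05  1.11142877e-04]
 [ 3.46146519e-04 -4.82198322e-05]
 [-9.26761953e-04  3.88571235e-05]
 [ 6.53853481e-04 -1.01780168e-04]]
turn [  0.    -0.   -10.65] shift mm [-422.8 -724.8   94.7]
```

{"api": "arm_command", "payload": {"plan": [{"az": -5.3},{"az": -5.35},{"tx": -0.019,"ty": -0.033},{"tx": -0.019,"ty": -0.033},{"tx": -0.019,"ty": -0.033},{"tx": -0.019,"ty": -0.033},{"tx": -0.019,"ty": -0.033},{"tx": -0.019,"ty": -0.033},{"tx": -0.019,"ty": -0.033},{"tx": -0.019,"ty": -0.033}]}}

```text
invalid input at $.plan[0]: expected keys claw, tx, ty, tz, ax, ay, az
```

{"api": "arm_command", "payload": {"plan": [{"tx": -0.019,"ty": -0.033},{"tx": -0.019,"ty": -0.033},{"tx": -0.019,"ty": -0.033},{"tx": -0.019,"ty": -0.033},{"tx": -0.019,"ty": -0.033},{"tx": -0.019,"ty": -0.033,"tz": 0.01},{"tx": -0.019,"ty": -0.033,"tz": 0.01},{"tx": -0.019,"ty": -0.033,"tz": 0.01},{"tx": -0.019,"ty": -0.033,"tz": 0.01},{"tx": -0.019,"ty": -0.033,"tz": 0.01}]}}

```text
invalid input at $.plan[0]: expected keys claw, tx, ty, tz, ax, ay, az
```

Run:
```python
from h import *
print(r.get_obs()["tcp_pos"]); go([.5163,-.1924,.31],np.radians(-14.03))
```

```text
[0.28188818 0.61333756 0.40472226]
turn [  0.    -0.   -10.66] shift mm [-422.8 -724.9   94.7]
```

{"api": "arm_command", "payload": {"plan": [{"claw": 0,"tx": 0,"ty": 0,"tz": 0,"ax": 0,"ay": 0,"az": -5.3},{"claw": 0,"tx": 0,"ty": 0,"tz": 0,"ax": 0,"ay": 0,"az": -5.35},{"claw": 0,"tx": -0.019,"ty": -0.033,"tz": 0,"ax": 0,"ay": 0,"az": 0},{"claw": 0,"tx": -0.019,"ty": -0.033,"tz": 0,"ax": 0,"ay": 0,"az": 0},{"claw": 0,"tx": -0.019,"ty": -0.033,"tz": 0,"ax": 0,"ay": 0,"az": 0},{"claw": 0,"tx": -0.019,"ty": -0.033,"tz": 0,"ax": 0,"ay": 0,"az": 0},{"claw": 0,"tx": -0.019,"ty": -0.033,"tz": 0,"ax": 0,"ay": 0,"az": 0},{"claw": 0,"tx": -0.019,"ty": -0.033,"tz": 0,"ax": 0,"ay": 0,"az": 0},{"claw": 0,"tx": -0.019,"ty": -0.033,"tz": 0,"ax": 0,"ay": 0,"az": 0},{"claw": 0,"tx": -0.019,"ty": -0.033,"tz": 0,"ax": 0,"ay": 0,"az": 0}]}}

```text
clock: 2.33
tcp_pos: [0.3655, 0.3185, 0.4049]
orientation: [0.384, 3.118, 0.001]
contact_force: [0.7, 0.3, 0.1]
grip_width: 0.0855
gripper_force: 0.0
```

{"api": "arm_command", "payload": {"plan": [{"claw": 0,"tx": -0.019,"ty": -0.033,"tz": 0,"ax": 0,"ay": 0,"az": 0},{"claw": 0,"tx": -0.019,"ty": -0.033,"tz": 0,"ax": 0,"ay": 0,"az": 0},{"claw": 0,"tx": -0.019,"ty": -0.033,"tz": 0,"ax": 0,"ay": 0,"az": 0},{"claw": 0,"tx": -0.019,"ty": -0.033,"tz": 0,"ax": 0,"ay": 0,"az": 0},{"claw": 0,"tx": -0.019,"ty": -0.033,"tz": 0,"ax": 0,"ay": 0,"az": 0},{"claw": 0,"tx": -0.019,"ty": -0.033,"tz": 0.01,"ax": 0,"ay": 0,"az": 0},{"claw": 0,"tx": -0.019,"ty": -0.033,"tz": 0.01,"ax": 0,"ay": 0,"az": 0},{"claw": 0,"tx": -0.019,"ty": -0.033,"tz": 0.01,"ax": 0,"ay": 0,"az": 0},{"claw": 0,"tx": -0.019,"ty": -0.033,"tz": 0.01,"ax": 0,"ay": 0,"az": 0},{"claw": 0,"tx": -0.019,"ty": -0.033,"tz": 0.01,"ax": 0,"ay": 0,"az": 0}]}}

```text
clock: 3.17
tcp_pos: [0.4698, -0.0477, 0.3547]
orientation: [0.383, 3.117, 0.001]
contact_force: [1.7, 1.8, 0.3]
grip_width: 0.0851
gripper_force: 0.0
```

Run:
```python
from h import *
print(r.get_obs()["tcp_pos"]); go([.5163,-.1924,.31],np.radians(-14.03))
```

```text
[ 0.4698023  -0.04770562  0.35470437]
turn [0.03 0.07 0.01] shift mm [ -80.2 -129.1   44.7]
```

{"api": "arm_command", "payload": {"plan": [{"claw": 0,"tx": -0.016,"ty": -0.0258,"tz": 0.009,"ax": 0,"ay": 0,"az": 0},{"claw": 0,"tx": -0.016,"ty": -0.0258,"tz": 0.009,"ax": 0,"ay": 0,"az": 0},{"claw": 0,"tx": -0.016,"ty": -0.0258,"tz": 0.009,"ax": 0,"ay": 0,"az": 0},{"claw": 0,"tx": -0.016,"ty": -0.0258,"tz": 0.009,"ax": 0,"ay": 0,"az": 0},{"claw": 0,"tx": -0.016,"ty": -0.0258,"tz": 0.009,"ax": 0,"ay": 0,"az": 0},{"claw": 0,"tx": 0,"ty": 0,"tz": 0,"ax": 0,"ay": 0,"az": 0},{"claw": 0,"tx": 0,"ty": 0,"tz": 0,"ax": 0,"ay": 0,"az": 0},{"claw": 0,"tx": 0,"ty": 0,"tz": 0,"ax": 0,"ay": 0,"az": 0},{"claw": 0,"tx": 0,"ty": 0,"tz": 0,"ax": 0,"ay": 0,"az": 0},{"claw": 0,"tx": 0,"ty": 0,"tz": 0,"ax": 0,"ay": 0,"az": 0}]}}

```text
clock: 4.0
tcp_pos: [0.5161, -0.1891, 0.3101]
orientation: [0.381, 3.118, 0.001]
contact_force: [-0.6, 0.1, 0.5]
grip_width: 0.0858
gripper_force: 0.0
```

```bash
cat >> h.py <<'E'
def project(M,n,P):
    c=r.camera_model(n); q=(np.linalg.inv(M)@np.r_[P,1])[:3]
    return np.array([c["cx"]+c["fx"]*q[0]/-q[2], c["cy"]-c["fy"]*q[1]/-q[2]])
def ray(M,n,uv,z):
    c=r.camera_model(n); d=M[:3,:3]@np.array([(uv[0]-c["cx"])/c["fx"],-(uv[1]-c["cy"])/c["fy"],-1]); o=M[:3,3]
    return o+d*(z-o[2])/d[2]
E
python3 - <<'E'
from h import *
M,im=shot("wrist","w1.png"); np.save("w1.npy",M)
for t in("transformer","hole1"):
    for d in r.tip_of(t,"wrist"): 
        p=(M@np.r_[d["location"],1])[:3]; print(t,np.round(p,4),round(d["confidence"],2), np.round(project(M,"wrist",p)))
E
```

```text
transformer [ 0.5141 -0.1888  0.0241] 0.9 [325. 197.]
hole1 [ 0.4697 -0.1366  0.0079] 0.81 [368. 135.]
hole1 [ 0.5827 -0.1676  0.0026] 0.71 [361. 249.]
hole1 [ 5.665e-01 -2.412e-01  5.000e-04] 0.7 [290. 250.]
hole1 [ 0.4478 -0.2135 -0.0025] 0.67 [284. 132.]
```

View pics/w1.png

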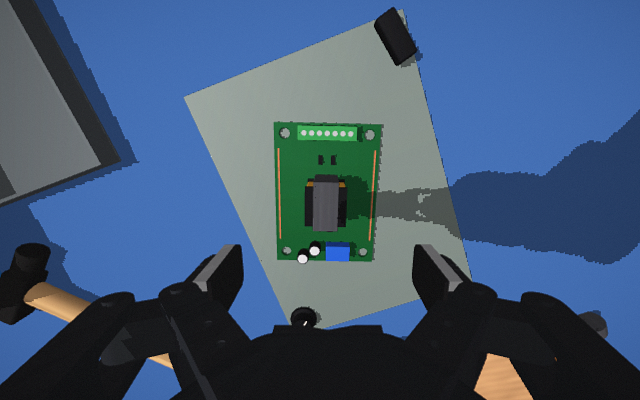

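The board's holes are at about (285,133), (370,135), (363,252) and (287,251). The transformer is at (326,203), and both fingers are clear of the parts.

Run:
```python
from h import *
M=np.load("w1.npy")
Q=[ray(M,"wrist",uv,.006) for uv in((370,135),(363,252),(287,251),(285,133))]
y,t,res=fit(H,Q); print(np.degrees(y),t,res*1e3)
y2,t2,res=fit(H,[[.4697,-.1366],[.5827,-.1676],[.5665,-.2412],[.4478,-.2135]]); print(np.degrees(y2),t2)
im=cv2.imread("pics/w1.png"); hsv=cv2.cvtColor(im,cv2.COLOR_BGR2HSV)
m=cv2.inRange(hsv,(50,100,30),(75,255,255)); n,l,st,ce=cv2.connectedComponentsWithStats(m); i=1+st[1:,4].argmax()
c=cv2.convexHull(np.argwhere(l==i)[:,::-1].astype(np.int32)); b=cv2.boxPoints(cv2.minAreaRect(c)); print(b)
W=np.array([ray(M,"wrist",uv,.006) for uv in cv2.approxPolyDP(c,6,True)[:,0]]); print(W, [np.linalg.norm(W[k]-W[k-1]) for k in range(len(W))],W.mean(0))
```

```text
-15.136688454034735 [ 0.51734724 -0.18878968] [[ 0.16032999 -0.14470895]
 [-0.40764852 -0.14713137]
 [ 0.16087269  0.10163719]
 [ 0.08644584  0.19020314]]
-14.21340312512252 [ 0.516675 -0.189725]
[[270.88586  259.02014 ]
 [274.00928  121.591125]
 [380.2953   124.006714]
 [377.17188  261.43573 ]]
[[ 0.46339909 -0.12379015  0.006     ]
 [ 0.59634126 -0.15970932  0.006     ]
 [ 0.57125582 -0.25574474  0.006     ]
 [ 0.43708457 -0.21867902  0.006     ]] [np.float64(0.098470056230275), np.float64(0.1377091361673668), np.float64(0.0992576531914964), np.float64(0.13919695339281143)] [ 0.51702018 -0.18948081  0.006     ]
```

Run:
```python
from h import *
go([.5172,-.189,.186],np.radians(-15.1))
```

```text
turn [0.03 0.03 1.15] shift mm [ -1.    0.8 124. ]
```

{"api": "arm_command", "payload": {"plan": [{"claw": 0,"tx": -0.001,"ty": 0.001,"tz": 0.02,"ax": 0,"ay": 0,"az": 1.15},{"claw": 0,"tx": 0,"ty": 0,"tz": 0.02,"ax": 0,"ay": 0,"az": 0},{"claw": 0,"tx": 0,"ty": 0,"tz": 0.02,"ax": 0,"ay": 0,"az": 0},{"claw": 0,"tx": 0,"ty": 0,"tz": 0.02,"ax": 0,"ay": 0,"az": 0},{"claw": 0,"tx": 0,"ty": 0,"tz": 0.02,"ax": 0,"ay": 0,"az": 0},{"claw": 0,"tx": 0,"ty": 0,"tz": 0.014,"ax": 0,"ay": 0,"az": 0},{"claw": 0,"tx": 0,"ty": 0,"tz": 0.01,"ax": 0,"ay": 0,"az": 0},{"claw": 0,"tx": 0,"ty": 0,"tz": 0,"ax": 0,"ay": 0,"az": 0},{"claw": 0.3,"tx": 0,"ty": 0,"tz": 0,"ax": 0,"ay": 0,"az": 0},{"claw": 0.4,"tx": 0,"ty": 0,"tz": 0,"ax": 0,"ay": 0,"az": 0}]}}

```text
clock: 4.98
tcp_pos: [0.5176, -0.1898, 0.1866]
orientation: [0.415, 3.113, -0.0]
contact_force: [-0.4, -0.3, -0.0]
grip_width: 0.064
gripper_force: 0.0
```

{"api": "arm_command", "payload": {"plan": [{"claw": 0.5,"tx": 0,"ty": 0,"tz": 0,"ax": 0,"ay": 0,"az": 0},{"claw": 0.6,"tx": 0,"ty": 0,"tz": 0,"ax": 0,"ay": 0,"az": 0},{"claw": 0.8,"tx": 0,"ty": 0,"tz": 0,"ax": 0,"ay": 0,"az": 0},{"claw": 1,"tx": 0,"ty": 0,"tz": 0,"ax": 0,"ay": 0,"az": 0},{"claw": 1,"tx": 0,"ty": 0,"tz": 0,"ax": 0,"ay": 0,"az": 0},{"claw": 1,"tx": 0,"ty": 0,"tz": 0,"ax": 0,"ay": 0,"az": 0},{"claw": 1,"tx": 0,"ty": 0,"tz": 0,"ax": 0,"ay": 0,"az": 0},{"claw": 1,"tx": 0,"ty": 0,"tz": 0,"ax": 0,"ay": 0,"az": 0},{"claw": 1,"tx": 0,"ty": 0,"tz": 0,"ax": 0,"ay": 0,"az": 0},{"claw": 1,"tx": 0,"ty": 0,"tz": 0,"ax": 0,"ay": 0,"az": 0}], "squeeze": 40}}

```text
clock: 5.82
tcp_pos: [0.5176, -0.1901, 0.1868]
orientation: [0.415, 3.112, -0.0]
contact_force: [-1.0, -0.4, 6.4]
grip_width: 0.0356
gripper_force: 41.8
```

{"api": "arm_command", "payload": {"plan": [{"claw": 1,"tx": 0,"ty": 0,"tz": -0.005,"ax": 0,"ay": 0,"az": 0},{"claw": 1,"tx": 0,"ty": 0,"tz": -0.01,"ax": 0,"ay": 0,"az": 0},{"claw": 1,"tx": 0,"ty": 0,"tz": -0.015,"ax": 0,"ay": 0,"az": 0},{"claw": 1,"tx": 0,"ty": 0,"tz": -0.02,"ax": 0,"ay": 0,"az": 0},{"claw": 1,"tx": 0,"ty": 0,"tz": -0.02,"ax": 0,"ay": 0,"az": 0},{"claw": 1,"tx": 0,"ty": 0,"tz": -0.02,"ax": 0,"ay": 0,"az": 0},{"claw": 1,"tx": 0,"ty": 0,"tz": -0.015,"ax": 0,"ay": 0,"az": 0},{"claw": 1,"tx": 0,"ty": 0,"tz": -0.01,"ax": 0,"ay": 0,"az": 0},{"claw": 1,"tx": 0,"ty": 0,"tz": 0,"ax": 0,"ay": 0,"az": 0},{"claw": 1,"tx": 0,"ty": 0,"tz": 0,"ax": 0,"ay": 0,"az": 0}]}}

```text
clock: 6.65
tcp_pos: [0.517, -0.1895, 0.3009]
orientation: [0.415, 3.114, 0.0]
contact_force: [-0.3, 0.2, -3.6]
grip_width: 0.0351
gripper_force: 40.7
```

Run:
```python
from h import *
M,im=shot("wrist","w2.png"); np.save("w2.npy",M)
Ti=np.linalg.inv(tool())
for t in("transformer","hole1"):
    for d in r.tip_of(t,"wrist"): 
        p=(M@np.r_[d["location"],1]); print(t,"tool",np.round((Ti@p)[:3],4),round(d["confidence"],2), np.round(project(M,"wrist",p[:3])))
s=r.get_obs(); print(s["contact_force"],s["tcp_pos"])
go([.524,.2293,.30],np.radians(19.55))
```

```text
transformer tool [0.003  0.0033 0.1625] 0.71 [331. 254.]
hole1 tool [0.0567 0.047  0.1794] 0.76 [416. 144.]
hole1 tool [ 0.0613 -0.0413  0.1838] 0.64 [246. 135.]
hole1 tool [-0.1614  0.2412  0.3044] 0.42 [537. 331.]
[ 1.20543042 -0.08509716 -4.09550571] [ 0.51666407 -0.18938853  0.29956555]
turn [ 3.000e-02 -1.300e-01 -3.473e+01] shift mm [-147.   392.1   -0.4]
```

View pics/w2.png

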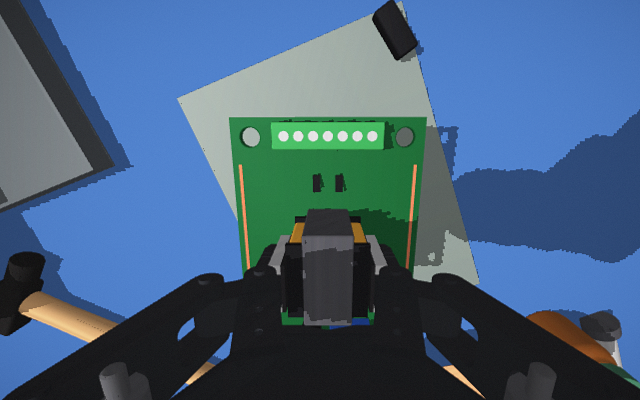

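The board is held level, with holes 4 and 1 showing at (251,137) and (404,137), symmetric about the grip.

```bash
cat >> h.py <<'E'
def toolpt(uv,z): # pixel in wrist cam -> tool coords on plane tool z
    return ray(np.array(r.camera_model("wrist")["tool_from_camera"]),"wrist",uv,z)
E
python3 - <<'E'
from h import *
im=cv2.imread("pics/w2.png"); hsv=cv2.cvtColor(im,cv2.COLOR_BGR2HSV)
g=cv2.inRange(hsv,(50,100,30),(75,255,255))
for (u,v) in((251,137),(404,137)):
    w=255-g[v-16:v+17,u-16:u+17]; n,l,st,ce=cv2.connectedComponentsWithStats(w); k=l[16,16]; c=ce[k]+[u-16,v-16]
    print(c,st[k],np.round(toolpt(c,.180),4),np.round(toolpt(c,.182),4))
E
```

```text
[250.45       136.66428571] [  7   6  18  20 280] [ 0.061 -0.038  0.18 ] [ 0.0609 -0.0385  0.182 ]
[404.01162791 136.6124031 ] [  8   6  17  20 258] [0.061  0.0407 0.18  ] [0.0609 0.0412 0.182 ]
```

{"api": "arm_command", "payload": {"plan": [{"claw": 1,"tx": 0,"ty": 0,"tz": 0,"ax": 0,"ay": 0,"az": -5.8},{"claw": 1,"tx": 0,"ty": 0,"tz": 0,"ax": 0,"ay": 0,"az": -5.8},{"claw": 1,"tx": 0,"ty": 0,"tz": 0,"ax": 0,"ay": 0,"az": -5.8},{"claw": 1,"tx": 0,"ty": 0,"tz": 0,"ax": 0,"ay": 0,"az": -5.8},{"claw": 1,"tx": 0,"ty": 0,"tz": 0,"ax": 0,"ay": 0,"az": -5.8},{"claw": 1,"tx": 0,"ty": 0,"tz": 0,"ax": 0,"ay": 0,"az": -5.7},{"claw": 1,"tx": -0.006,"ty": 0.016,"tz": 0,"ax": 0,"ay": 0,"az": 0},{"claw": 1,"tx": -0.009,"ty": 0.024,"tz": 0,"ax": 0,"ay": 0,"az": 0},{"claw": 1,"tx": -0.012,"ty": 0.032,"tz": 0,"ax": 0,"ay": 0,"az": 0},{"claw": 1,"tx": -0.012,"ty": 0.032,"tz": 0,"ax": 0,"ay": 0,"az": 0}]}}

```text
clock: 7.63
tcp_pos: [0.5186, -0.0783, 0.2997]
orientation: [0.528, -3.095, -0.0]
contact_force: [-0.2, 0.2, -3.4]
grip_width: 0.0354
gripper_force: 40.8
```

{"api": "arm_command", "payload": {"plan": [{"claw": 1,"tx": -0.012,"ty": 0.032,"tz": 0,"ax": 0,"ay": 0,"az": 0},{"claw": 1,"tx": -0.012,"ty": 0.032,"tz": 0,"ax": 0,"ay": 0,"az": 0},{"claw": 1,"tx": -0.012,"ty": 0.032,"tz": 0,"ax": 0,"ay": 0,"az": 0},{"claw": 1,"tx": -0.012,"ty": 0.032,"tz": 0,"ax": 0,"ay": 0,"az": 0},{"claw": 1,"tx": -0.012,"ty": 0.032,"tz": 0,"ax": 0,"ay": 0,"az": 0},{"claw": 1,"tx": -0.009,"ty": 0.024,"tz": 0,"ax": 0,"ay": 0,"az": 0},{"claw": 1,"tx": -0.006,"ty": 0.016,"tz": 0,"ax": 0,"ay": 0,"az": 0},{"claw": 1,"tx": 0,"ty": 0,"tz": 0,"ax": 0,"ay": 0,"az": 0},{"claw": 1,"tx": 0,"ty": 0,"tz": 0,"ax": 0,"ay": 0,"az": 0},{"claw": 1,"tx": 0,"ty": 0,"tz": 0,"ax": 0,"ay": 0,"az": 0}]}}

```text
clock: 8.47
tcp_pos: [0.5228, 0.134, 0.2999]
orientation: [0.531, -3.095, 0.002]
contact_force: [0.3, -0.5, -3.7]
grip_width: 0.0357
gripper_force: 40.9
```

Run:
```python
from h import *
print(r.get_obs()["tcp_pos"]); go([.524,.2293,.30],np.radians(19.55))
M,im=shot("wrist","w3.png")
for d in r.tip_of("post1","wrist"):
    p=(M@np.r_[d["location"],1]); print(np.round(p[:3],4),round(d["confidence"],2), np.round(project(M,"wrist",p[:3])))
```

```text
[0.52282122 0.13399941 0.29985584]
turn [-0.04 -0.11 -0.08] shift mm [-33.   89.4  -0.1]
[0.4486 0.25   0.0413] 0.56 [492. 170.]
```

View pics/w3.png

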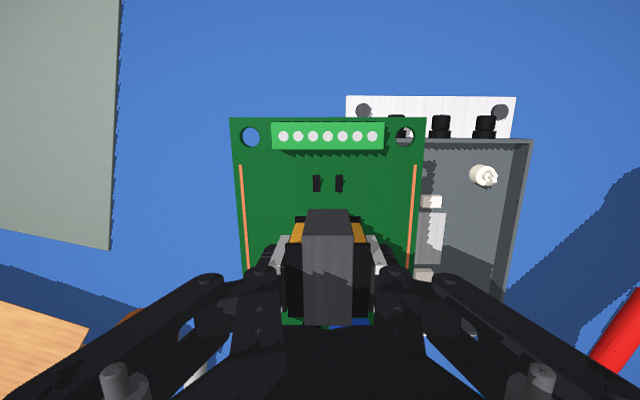

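Post 1 shows at about (490,176), and the board hides the rest. I'll hold the board 80 mm back along the box so both gland-end posts are visible ahead of it.

{"api": "arm_command", "payload": {"plan": [{"claw": 1,"tx": -0.014,"ty": 0.011,"tz": 0,"ax": 0,"ay": 0,"az": 0},{"claw": 1,"tx": -0.028,"ty": 0.022,"tz": 0,"ax": 0,"ay": 0,"az": 0},{"claw": 1,"tx": -0.028,"ty": 0.022,"tz": 0,"ax": 0,"ay": 0,"az": 0},{"claw": 1,"tx": -0.028,"ty": 0.022,"tz": 0,"ax": 0,"ay": 0,"az": 0},{"claw": 1,"tx": -0.014,"ty": 0.011,"tz": 0.01,"ax": 0,"ay": 0,"az": 0},{"claw": 1,"tx": 0,"ty": 0,"tz": 0.01,"ax": 0,"ay": 0,"az": 0},{"claw": 1,"tx": 0,"ty": 0,"tz": 0,"ax": 0,"ay": 0,"az": 0},{"claw": 1,"tx": 0,"ty": 0,"tz": 0,"ax": 0,"ay": 0,"az": 0},{"claw": 1,"tx": 0,"ty": 0,"tz": 0,"ax": 0,"ay": 0,"az": 0},{"claw": 1,"tx": 0,"ty": 0,"tz": 0,"ax": 0,"ay": 0,"az": 0}]}}

```text
clock: 9.4
tcp_pos: [0.5994, 0.2536, 0.2814]
orientation: [-0.529, 3.096, -0.001]
contact_force: [-0.3, -0.6, -3.1]
grip_width: 0.035
gripper_force: 40.8
```

Run:
```python
from h import *
print(r.get_obs()["tcp_pos"]); go([.524,.2293,.28],np.radians(19.55))
M,im=shot("wrist"); np.save("w4.npy",M)
for d in r.tip_of("post1","wrist"):
    p=(M@np.r_[d["location"],1]); print(np.round(p[:3],4),round(d["confidence"],2), np.round(project(M,"wrist",p[:3])))
im=im[:,:,::-1]; cv2.imwrite("pics/w4.png",im); cv2.imwrite("pics/w4b.png",cv2.resize(im[0:180,180:480],None,fx=2.6,fy=2.6,interpolation=cv2.INTER_CUBIC))
for P in([.454,.247],[.4815,.1714]): print([np.round(project(M,"wrist",[*P,z]),1) for z in(.038,.053)])
```

```text
[0.59939317 0.253619   0.28136514]
turn [-0.03  0.02 -0.16] shift mm [79.2  2.3  1.4]
[0.481  0.1739 0.0392] 0.93 [270.  10.]
[0.4526 0.2509 0.0412] 0.82 [397.   7.]
[array([389.1,   8.7]), array([394.4,  -1.2])]
[array([266.4,  10.2]), array([261.3,   0.5])]
```

View pics/w4b.png

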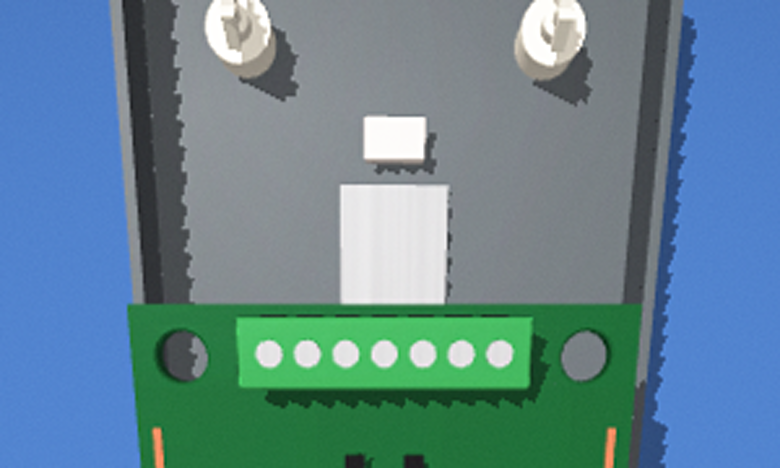

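The two gland-end posts show at about (273,12) and (392,12) in the full frame. The box walls look symmetric about u=332, so the yaw is good and the box lies about 3.3 mm towards +tool-y of the board. I'll correct that, back off and look lower.

{"api": "arm_command", "payload": {"plan": [{"claw": 1,"tx": -0.015,"ty": 0.0033,"tz": 0,"ax": 0,"ay": 0,"az": 0},{"claw": 1,"tx": -0.015,"ty": 0,"tz": 0.01,"ax": 0,"ay": 0,"az": 0},{"claw": 1,"tx": 0,"ty": 0,"tz": 0.01,"ax": 0,"ay": 0,"az": 0},{"claw": 1,"tx": 0,"ty": 0,"tz": 0,"ax": 0,"ay": 0,"az": 0},{"claw": 1,"tx": 0,"ty": 0,"tz": 0,"ax": 0,"ay": 0,"az": 0},{"claw": 1,"tx": 0,"ty": 0,"tz": 0,"ax": 0,"ay": 0,"az": 0},{"claw": 1,"tx": 0,"ty": 0,"tz": 0,"ax": 0,"ay": 0,"az": 0},{"claw": 1,"tx": 0,"ty": 0,"tz": 0,"ax": 0,"ay": 0,"az": 0},{"claw": 1,"tx": 0,"ty": 0,"tz": 0,"ax": 0,"ay": 0,"az": 0},{"claw": 1,"tx": 0,"ty": 0,"tz": 0,"ax": 0,"ay": 0,"az": 0}]}}

```text
clock: 10.33
tcp_pos: [0.6264, 0.2684, 0.2611]
orientation: [-0.532, 3.096, 0.0]
contact_force: [-0.4, -0.4, -3.9]
grip_width: 0.0355
gripper_force: 40.8
```

Run:
```python
from h import *
s=r.get_obs(); print(s["tcp_pos"]); zt=s["tcp_pos"][2]
M,im=shot("wrist"); Ti=np.linalg.inv(tool())
for d in r.tip_of("post1","wrist"):
    p=(M@np.r_[d["location"],1]); print(np.round((Ti@p)[:3],4),np.round(p[:3],4),round(d["confidence"],2), np.round(project(M,"wrist",p[:3])))
im=im[:,:,::-1].copy()
a=np.mean([.061,.061])
for y in(-.0388,.0412):
  for x in (.150,):
    for z,w,c in((.038,.008,(0,0,255)),(.053,.0025,(255,0,0)),(.0467,.007,(0,255,0))):
      pts=[]
      for t in np.linspace(0,6.28,40):
        q=np.linalg.inv(np.array(r.camera_model("wrist")["tool_from_camera"]))@np.r_[x+w*np.cos(t),y+w*np.sin(t),zt-z,1]
        k=r.camera_model("wrist"); pts.append([k["cx"]-k["fx"]*q[0]/q[2],k["cy"]+k["fy"]*q[1]/q[2]])
      if z==.038: print("pred",x,y,np.mean(pts,0))
      pts=np.array(pts); np.save("dummy.npy",pts)
      big=locals().get("big"); big=cv2.resize(im[0:100,230:430],None,fx=4,fy=4,interpolation=cv2.INTER_CUBIC) if big is None else big
      cv2.polylines(big,[((pts-[230,0]+.5)*4).astype(np.int32)],True,c,1)
cv2.imwrite("pics/w5b.png",big)
```

```text
[0.62638435 0.26843545 0.26110722]
[ 0.0462 -0.0462  0.2216] [0.5983 0.2095 0.0394] 0.82 [256. 156.]
pred 0.15 -0.0388 [257.14294214 -26.66814879]
pred 0.15 0.0412 [395.96655231 -26.69280269]
```

View pics/w5b.png

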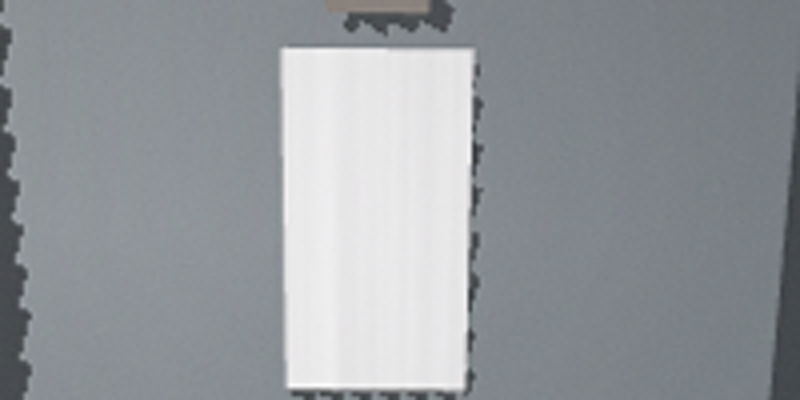

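I moved the wrong way, since the camera travels with the tool. I'll go 65 mm forward instead.

{"api": "arm_command", "payload": {"plan": [{"claw": 1,"tx": 0.015,"ty": 0,"tz": 0,"ax": 0,"ay": 0,"az": 0},{"claw": 1,"tx": 0.02,"ty": 0,"tz": 0,"ax": 0,"ay": 0,"az": 0},{"claw": 1,"tx": 0.02,"ty": 0,"tz": 0,"ax": 0,"ay": 0,"az": 0},{"claw": 1,"tx": 0.01,"ty": 0,"tz": 0,"ax": 0,"ay": 0,"az": 0},{"claw": 1,"tx": 0,"ty": 0,"tz": 0,"ax": 0,"ay": 0,"az": 0},{"claw": 1,"tx": 0,"ty": 0,"tz": 0,"ax": 0,"ay": 0,"az": 0},{"claw": 1,"tx": 0,"ty": 0,"tz": 0,"ax": 0,"ay": 0,"az": 0},{"claw": 1,"tx": 0,"ty": 0,"tz": 0,"ax": 0,"ay": 0,"az": 0},{"claw": 1,"tx": 0,"ty": 0,"tz": 0,"ax": 0,"ay": 0,"az": 0},{"claw": 1,"tx": 0,"ty": 0,"tz": 0,"ax": 0,"ay": 0,"az": 0}]}}

```text
clock: 11.27
tcp_pos: [0.5656, 0.2469, 0.2606]
orientation: [-0.532, 3.096, 0.0]
contact_force: [-0.4, -0.4, -4.3]
grip_width: 0.0355
gripper_force: 40.8
```

```bash
cat > ov.py <<'E'
from h import *
import sys
x0=float(sys.argv[1]); y0=float(sys.argv[2]); f=sys.argv[3]
s=r.get_obs(); print(s["tcp_pos"]); zt=s["tcp_pos"][2]
M,im=shot("wrist"); Ti=np.linalg.inv(tool()); np.save("last.npy",im)
for d in r.tip_of("post1","wrist"):
    p=(M@np.r_[d["location"],1]); print(np.round((Ti@p)[:3],4),np.round(p[:3],4),round(d["confidence"],2), np.round(project(M,"wrist",p[:3])))
big=cv2.resize(im[0:150,220:440,::-1],None,fx=3.6,fy=3.6,interpolation=cv2.INTER_CUBIC); C=np.array(r.camera_model("wrist")["tool_from_camera"])
for y in(y0-.04,y0+.04):
  for z,w,c in((.038,.008,(0,0,255)),(.053,.0025,(255,0,0))):
    pts=np.array([project(C,"wrist",[x0+w*np.cos(t),y+w*np.sin(t),zt-z]) for t in np.linspace(0,6.28,40)])
    cv2.polylines(big,[((pts-[220,0]+.5)*3.6).astype(np.int32)],True,c,1)
cv2.imwrite("pics/"+f,big)
E
python3 ov.py .106 .0012 w6b.png
```

```text
[0.56564054 0.24687199 0.26063429]
[ 0.1038 -0.0368  0.2227] [0.4799 0.1775 0.0379] 0.83 [265.  61.]
[0.1067 0.0392 0.2177] [0.4518 0.2481 0.0429] 0.71 [390.  54.]
```

View pics/w6b.png

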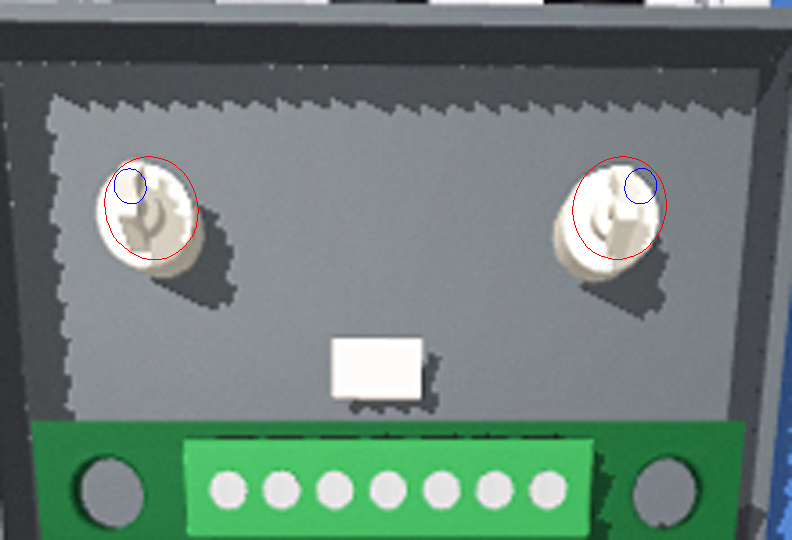

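Both posts show ahead of the board. The projected shoulders agree to about 1 mm, and I'll refine with a quick silhouette fit.

```bash
cat > sil.py <<'E'
from h import *
from scipy.optimize import minimize
im=np.load("last.npy").astype(int); zt=tool()[2,3]; C=np.array(r.camera_model("wrist")["tool_from_camera"])
m=((im[:,:,0]-im[:,:,2])>=2)&(im.sum(2)>300)
S=4
for y in(-.04,.04):
    c=project(C,"wrist",[.105,y+.0005,zt-.036]).astype(int); o=c-24; m2=m[o[1]:o[1]+48,o[0]:o[0]+48].astype(np.uint8)
    n,l,st,ce=cv2.connectedComponentsWithStats(m2); k=1+st[1:,4].argmax(); m2=(l==k).astype(np.uint8); m2=cv2.morphologyEx(m2,cv2.MORPH_CLOSE,np.ones((5,5)))
    big=cv2.resize(m2*1.0,None,fx=S,fy=S)
    best=None
    for x in np.arange(.100,.111,.0005):
        for dy in np.arange(-.005,.0051,.0005):
            P=[]
            for z,w in((.038,.008),(.027,.008),(.053,.0025)):
                P+=[project(C,"wrist",[x+w*np.cos(t),y+dy+w*np.sin(t),zt-z]) for t in np.linspace(0,6.28,24)]
            h=np.zeros_like(big); cv2.fillConvexPoly(h,cv2.convexHull(((np.array(P)-o+.5)*S).astype(np.int32)),1)
            q=np.minimum(h,big).sum()/np.maximum(h,big).sum()
            if best is None or q>best[0]: best=(q,x,y+dy)
    print(best,m2.sum())
E
python3 sil.py
```

```text
Traceback (most recent call last):
  File "sil.py", line 15, in <module>
    P+=[project(C,"wrist",[x+w*np.cos(t),y+dy+w*np.sin(t),zt-z]) for t in np.linspace(0,6.28,24)]
        ~~~~~~~^^^^^^^^^^^^^^^^^^^^^^^^^^^^^^^^^^^^^^^^^^^^^^^^^
  File "h.py", line 37, in project
    c=r.camera_model(n); q=(np.linalg.inv(M)@np.r_[P,1])[:3]
ValueError: time passes only in moves, steps and waits
```

```bash
cat > ed.py <<'E'
s=open("h.py").read(); s=s.replace("c=r.camera_model(n)","c=cm(n)").replace('np.array(r.camera_model("wrist")','np.array(cm("wrist")')
s=s.replace("def T(p,o)","import functools\n@functools.lru_cache\ndef cm(n): return r.camera_model(n)\ndef T(p,o)",1); open("h.py","w").write(s)
E
python3 ed.py; sed -i 's/r.camera_model/cm/' sil.py; python3 sil.py
```

```text
(np.float64(0.9123451589337229), np.float64(0.10450000000000001), np.float64(-0.04000000000000001)) 711
(np.float64(0.9031759769497913), np.float64(0.10400000000000001), np.float64(0.03949999999999999)) 675
```

{"api": "arm_command", "payload": {"plan": [{"claw": 1,"tx": 0.014,"ty": -0.0015,"tz": 0,"ax": 0,"ay": 0,"az": 0},{"claw": 1,"tx": 0.015,"ty": 0,"tz": 0,"ax": 0,"ay": 0,"az": 0},{"claw": 1,"tx": 0.0145,"ty": 0,"tz": 0,"ax": 0,"ay": 0,"az": 0},{"claw": 1,"tx": 0,"ty": 0,"tz": 0,"ax": 0,"ay": 0,"az": 0},{"claw": 1,"tx": 0,"ty": 0,"tz": 0.008,"ax": 0,"ay": 0,"az": 0},{"claw": 1,"tx": 0,"ty": 0,"tz": 0.006,"ax": 0,"ay": 0,"az": 0},{"claw": 1,"tx": 0,"ty": 0,"tz": 0.004,"ax": 0,"ay": 0,"az": 0},{"claw": 1,"tx": 0,"ty": 0,"tz": 0,"ax": 0,"ay": 0,"az": 0},{"claw": 1,"tx": 0,"ty": 0,"tz": 0,"ax": 0,"ay": 0,"az": 0},{"claw": 1,"tx": 0,"ty": 0,"tz": 0,"ax": 0,"ay": 0,"az": 0}]}}

```text
clock: 12.2
tcp_pos: [0.525, 0.2309, 0.2426]
orientation: [-0.532, 3.096, -0.0]
contact_force: [0.1, -0.6, -3.5]
grip_width: 0.0357
gripper_force: 40.9
```

Run:
```python
from h import *
print(tool()[:3,3]); M,im=shot("wrist"); cv2.imwrite("pics/w7.png",cv2.resize(im[100:180,210:450,::-1],None,fx=3.3,fy=3.3,interpolation=cv2.INTER_CUBIC))
```

```text
[0.52497587 0.23085911 0.24258556]
```

View pics/w7.png

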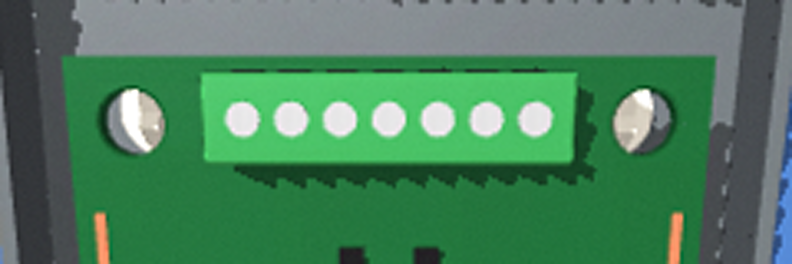

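Both gland-end posts show through their holes, at about (136,120) and (635,120), symmetric and well aligned. I'll lower gently.

{"api": "arm_command", "payload": {"plan": [{"claw": 1,"tx": 0,"ty": 0,"tz": 0.003,"ax": 0,"ay": 0,"az": 0},{"claw": 1,"tx": 0,"ty": 0,"tz": 0.003,"ax": 0,"ay": 0,"az": 0},{"claw": 1,"tx": 0,"ty": 0,"tz": 0.002,"ax": 0,"ay": 0,"az": 0},{"claw": 1,"tx": 0,"ty": 0,"tz": 0.001,"ax": 0,"ay": 0,"az": 0},{"claw": 1,"tx": 0,"ty": 0,"tz": 0.001,"ax": 0,"ay": 0,"az": 0},{"claw": 1,"tx": 0,"ty": 0,"tz": 0.001,"ax": 0,"ay": 0,"az": 0},{"claw": 1,"tx": 0,"ty": 0,"tz": 0.001,"ax": 0,"ay": 0,"az": 0},{"claw": 1,"tx": 0,"ty": 0,"tz": 0,"ax": 0,"ay": 0,"az": 0},{"claw": 1,"tx": 0,"ty": 0,"tz": 0,"ax": 0,"ay": 0,"az": 0},{"claw": 1,"tx": 0,"ty": 0,"tz": 0,"ax": 0,"ay": 0,"az": 0}]}}

```text
clock: 13.08
tcp_pos: [0.5245, 0.2305, 0.2307]
orientation: [0.532, -3.096, 0.0]
contact_force: [-0.3, -1.2, -2.4]
grip_width: 0.0355
gripper_force: 41.1
```

{"api": "arm_command", "payload": {"plan": [{"claw": 1,"tx": 0,"ty": 0,"tz": 0.001,"ax": 0,"ay": 0,"az": 0},{"claw": 1,"tx": 0,"ty": 0,"tz": 0.001,"ax": 0,"ay": 0,"az": 0},{"claw": 1,"tx": 0,"ty": 0,"tz": 0,"ax": 0,"ay": 0,"az": 0},{"claw": 1,"tx": 0,"ty": 0,"tz": 0,"ax": 0,"ay": 0,"az": 0},{"claw": 1,"tx": 0,"ty": 0,"tz": 0,"ax": 0,"ay": 0,"az": 0},{"claw": 1,"tx": 0,"ty": 0,"tz": 0,"ax": 0,"ay": 0,"az": 0},{"claw": 1,"tx": 0,"ty": 0,"tz": 0,"ax": 0,"ay": 0,"az": 0},{"claw": 1,"tx": 0,"ty": 0,"tz": 0,"ax": 0,"ay": 0,"az": 0},{"claw": 1,"tx": 0,"ty": 0,"tz": 0,"ax": 0,"ay": 0,"az": 0},{"claw": 1,"tx": 0,"ty": 0,"tz": 0,"ax": 0,"ay": 0,"az": 0}]}}

```text
clock: 13.92
tcp_pos: [0.5246, 0.2306, 0.2287]
orientation: [0.532, -3.096, 0.0]
contact_force: [-3.8, -4.1, 0.8]
grip_width: 0.0355
gripper_force: 41.5
```

{"api": "arm_command", "payload": {"plan": [{"claw": 1,"tx": 0.0005,"ty": -0.0003,"tz": 0,"ax": 0,"ay": 0,"az": 0},{"claw": 1,"tx": 0.0005,"ty": -0.0003,"tz": 0,"ax": 0,"ay": 0,"az": 0},{"claw": 1,"tx": 0,"ty": 0,"tz": 0,"ax": 0,"ay": 0,"az": 0},{"claw": 1,"tx": 0,"ty": 0,"tz": 0,"ax": 0,"ay": 0,"az": 0},{"claw": 1,"tx": 0,"ty": 0,"tz": 0,"ax": 0,"ay": 0,"az": 0},{"claw": 1,"tx": 0,"ty": 0,"tz": 0,"ax": 0,"ay": 0,"az": 0},{"claw": 1,"tx": 0,"ty": 0,"tz": 0,"ax": 0,"ay": 0,"az": 0},{"claw": 1,"tx": 0,"ty": 0,"tz": 0,"ax": 0,"ay": 0,"az": 0},{"claw": 1,"tx": 0,"ty": 0,"tz": 0,"ax": 0,"ay": 0,"az": 0},{"claw": 1,"tx": 0,"ty": 0,"tz": 0,"ax": 0,"ay": 0,"az": 0}]}}

```text
clock: 14.75
tcp_pos: [0.5241, 0.2302, 0.2289]
orientation: [-0.532, 3.095, 0.001]
contact_force: [0.2, 0.4, 0.2]
grip_width: 0.0351
gripper_force: 41.4
```

The lateral load has gone and the board hangs on the arrowheads. I'll release, rise and check.

{"api": "arm_command", "payload": {"plan": [{"claw": 0.6,"tx": 0,"ty": 0,"tz": 0,"ax": 0,"ay": 0,"az": 0},{"claw": 0.4,"tx": 0,"ty": 0,"tz": 0,"ax": 0,"ay": 0,"az": 0},{"claw": 0.2,"tx": 0,"ty": 0,"tz": 0,"ax": 0,"ay": 0,"az": 0},{"claw": 0.1,"tx": 0,"ty": 0,"tz": 0,"ax": 0,"ay": 0,"az": 0},{"claw": 0,"tx": 0,"ty": 0,"tz": 0,"ax": 0,"ay": 0,"az": 0},{"claw": 0,"tx": 0,"ty": 0,"tz": 0,"ax": 0,"ay": 0,"az": 0},{"claw": 0,"tx": 0,"ty": 0,"tz": 0,"ax": 0,"ay": 0,"az": 0},{"claw": 0,"tx": 0,"ty": 0,"tz": -0.005,"ax": 0,"ay": 0,"az": 0},{"claw": 0,"tx": 0,"ty": 0,"tz": -0.01,"ax": 0,"ay": 0,"az": 0},{"claw": 0,"tx": 0,"ty": 0,"tz": -0.015,"ax": 0,"ay": 0,"az": 0}]}}

```text
clock: 15.58
tcp_pos: [0.5235, 0.2297, 0.2587]
orientation: [0.532, -3.094, 0.001]
contact_force: [-0.4, 0.5, 0.2]
grip_width: 0.0855
gripper_force: 0.0
```

{"api": "arm_command", "payload": {"plan": [{"claw": 0,"tx": 0,"ty": 0,"tz": -0.02,"ax": 0,"ay": 0,"az": 0},{"claw": 0,"tx": 0,"ty": 0,"tz": -0.025,"ax": 0,"ay": 0,"az": 0},{"claw": 0,"tx": 0,"ty": 0,"tz": -0.02,"ax": 0,"ay": 0,"az": 0},{"claw": 0,"tx": 0,"ty": 0,"tz": -0.015,"ax": 0,"ay": 0,"az": 0},{"claw": 0,"tx": 0,"ty": 0,"tz": 0,"ax": 0,"ay": 0,"az": 0},{"claw": 0,"tx": 0,"ty": 0,"tz": 0,"ax": 0,"ay": 0,"az": 0},{"claw": 0,"tx": 0,"ty": 0,"tz": 0,"ax": 0,"ay": 0,"az": 0},{"claw": 0,"tx": 0,"ty": 0,"tz": 0,"ax": 0,"ay": 0,"az": 0},{"claw": 0,"tx": 0,"ty": 0,"tz": 0,"ax": 0,"ay": 0,"az": 0},{"claw": 0,"tx": 0,"ty": 0,"tz": 0,"ax": 0,"ay": 0,"az": 0}]}}

```text
clock: 16.42
tcp_pos: [0.5237, 0.2298, 0.3379]
orientation: [0.532, -3.095, 0.001]
contact_force: [-0.4, -0.3, -0.1]
grip_width: 0.0855
gripper_force: 0.0
```

Run:
```python
from h import *
s=r.get_obs(); print(s["joints"],s["contact_force"],s["tcp_pos"])
M,im=shot("wrist","w8.png"); np.save("w8.npy",M); Ti=np.linalg.inv(tool())
for t in("transformer","hole1","post1"):
    for d in r.tip_of(t,"wrist"): 
        p=(M@np.r_[d["location"],1]); print(t,np.round(p[:3],4),"tool",np.round((Ti@p)[:3],4),round(d["confidence"],2), np.round(project(M,"wrist",p[:3])))
```

```text
[-0.66575649  0.38467088  0.1810908   1.88135613 -0.08734353  0.88469578
  1.46933233] [-0.44518097 -0.33457636 -0.12603562] [0.52368338 0.22979168 0.33786735]
transformer [0.5979 0.2124 0.037 ] tool [-0.0644 -0.0411  0.3009] 0.63 [286. 255.]
transformer [0.5231 0.2295 0.0642] tool [0.0003 0.     0.2738] 0.6 [326. 202.]
hole1 [0.4543 0.2525 0.05  ] tool [0.0575 0.0446 0.288 ] 0.98 [376. 135.]
hole1 [0.5651 0.2875 0.0443] tool [-0.0587  0.0407  0.2936] 0.92 [366. 253.]
hole1 [0.5952 0.2157 0.0421] tool [-0.063  -0.0371  0.2958] 0.8 [289. 256.]
hole1 [0.4797 0.1708 0.0417] tool [ 0.0609 -0.0408  0.2964] 0.72 [281. 131.]
post1 [0.4816 0.1779 0.0398] tool [ 0.0567 -0.0348  0.2983] 0.84 [288. 136.]
post1 [0.5694 0.2908 0.0405] tool [-0.0638  0.0423  0.2974] 0.8 [367. 256.]
post1 [0.454  0.2493 0.0419] tool [0.0588 0.0417 0.2961] 0.79 [371. 133.]
post1 [0.598  0.211  0.0354] tool [-0.0641 -0.0425  0.3025] 0.57 [285. 254.]
```

View pics/w8.png

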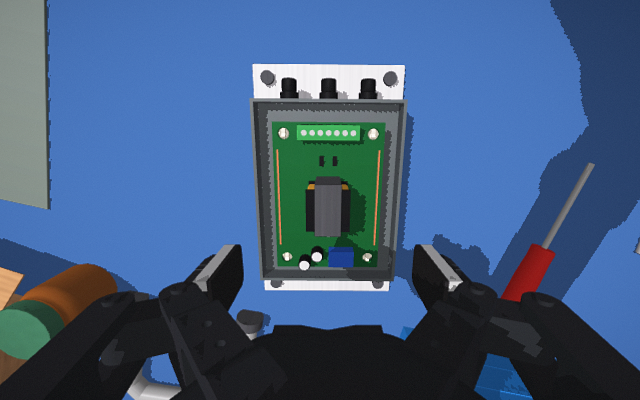

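All four posts show white through the holes, at (284,133), (373,133), (367,256) and (287,257). The board is laid and level. Next I'll turn the tool 90°, shut the fingers and press the left strip.

{"api": "arm_command", "payload": {"plan": [{"claw": 0.3,"tx": 0,"ty": 0,"tz": 0,"ax": 0,"ay": 0,"az": 6},{"claw": 0.6,"tx": 0,"ty": 0,"tz": 0,"ax": 0,"ay": 0,"az": 7},{"claw": 1,"tx": 0,"ty": 0,"tz": 0,"ax": 0,"ay": 0,"az": 7},{"claw": 1,"tx": 0,"ty": 0,"tz": 0,"ax": 0,"ay": 0,"az": 7},{"claw": 1,"tx": 0,"ty": 0,"tz": 0,"ax": 0,"ay": 0,"az": 7},{"claw": 1,"tx": 0,"ty": 0,"tz": 0,"ax": 0,"ay": 0,"az": 7},{"claw": 1,"tx": 0,"ty": 0,"tz": 0,"ax": 0,"ay": 0,"az": 7},{"claw": 1,"tx": 0,"ty": 0,"tz": 0,"ax": 0,"ay": 0,"az": 7},{"claw": 1,"tx": 0,"ty": 0,"tz": 0,"ax": 0,"ay": 0,"az": 7},{"claw": 1,"tx": 0,"ty": 0,"tz": 0,"ax": 0,"ay": 0,"az": 7}], "squeeze": 30}}

```text
clock: 17.45
tcp_pos: [0.5239, 0.2299, 0.3386]
orientation: [-1.323, -2.849, -0.0]
contact_force: [-0.1, 0.1, -0.2]
grip_width: 0.0004
gripper_force: 0.0
```

{"api": "arm_command", "payload": {"plan": [{"claw": 1,"tx": 0,"ty": 0,"tz": 0,"ax": 0,"ay": 0,"az": 7},{"claw": 1,"tx": 0,"ty": 0,"tz": 0,"ax": 0,"ay": 0,"az": 7},{"claw": 1,"tx": 0,"ty": 0,"tz": 0,"ax": 0,"ay": 0,"az": 7},{"claw": 1,"tx": 0.019,"ty": 0,"tz": 0,"ax": 0,"ay": 0,"az": 0},{"claw": 1,"tx": 0.019,"ty": 0,"tz": 0,"ax": 0,"ay": 0,"az": 0},{"claw": 1,"tx": 0,"ty": 0,"tz": 0.02,"ax": 0,"ay": 0,"az": 0},{"claw": 1,"tx": 0,"ty": 0,"tz": 0.02,"ax": 0,"ay": 0,"az": 0},{"claw": 1,"tx": 0,"ty": 0,"tz": 0.02,"ax": 0,"ay": 0,"az": 0},{"claw": 1,"tx": 0,"ty": 0,"tz": 0,"ax": 0,"ay": 0,"az": 0},{"claw": 1,"tx": 0,"ty": 0,"tz": 0,"ax": 0,"ay": 0,"az": 0}]}}

```text
clock: 18.28
tcp_pos: [0.5109, 0.2655, 0.2781]
orientation: [-1.813, -2.565, 0.003]
contact_force: [0.6, 0.5, 0.6]
grip_width: -0.0
gripper_force: 0.0
```

Run:
```python
from h import *
y=np.radians(19.5); b=np.array([.5237,.2298])-.0005*np.array([np.cos(y),np.sin(y)])+.001*np.array([-np.sin(y),np.cos(y)])
p=b+.037*np.array([-np.sin(y),np.cos(y)]); q=b-.037*np.array([-np.sin(y),np.cos(y)]); print(p,q,tool()[:3,3])
go([*p,.23],y-np.pi/2); s=r.get_obs(); print(s["contact_force"],s["grip_width"],s["joints"][6])
```

```text
[0.51054402 0.26545347] [0.53524573 0.195698  ] [0.51093117 0.26554843 0.27812157]
turn [-0.12  0.04  0.01] shift mm [ 0.  -0.4 48.1]
[0.64153882 0.54244306 0.5928264 ] -3.022523707274623e-05 0.05645788410156022
```

{"api": "arm_command", "payload": {"plan": [{"claw": 1,"tx": 0,"ty": 0,"tz": 0.016,"ax": 0,"ay": 0,"az": 0},{"claw": 1,"tx": 0,"ty": 0,"tz": 0.016,"ax": 0,"ay": 0,"az": 0},{"claw": 1,"tx": 0,"ty": 0,"tz": 0.01,"ax": 0,"ay": 0,"az": 0},{"claw": 1,"tx": 0,"ty": 0,"tz": 0.006,"ax": 0,"ay": 0,"az": 0},{"claw": 1,"tx": 0,"ty": 0,"tz": 0.002,"ax": 0,"ay": 0,"az": 0},{"claw": 1,"tx": 0,"ty": 0,"tz": 0.002,"ax": 0,"ay": 0,"az": 0},{"claw": 1,"tx": 0,"ty": 0,"tz": 0.002,"ax": 0,"ay": 0,"az": 0},{"claw": 1,"tx": 0,"ty": 0,"tz": 0.001,"ax": 0,"ay": 0,"az": 0},{"claw": 1,"tx": 0,"ty": 0,"tz": 0,"ax": 0,"ay": 0,"az": 0},{"claw": 1,"tx": 0,"ty": 0,"tz": 0,"ax": 0,"ay": 0,"az": 0}]}}

```text
clock: 19.12
tcp_pos: [0.5113, 0.2657, 0.224]
orientation: [1.813, 2.566, 0.001]
contact_force: [-0.1, 1.4, 0.1]
grip_width: 0.0004
gripper_force: 0.0
```

Now steps of 4 mm, watching the force.

{"api": "arm_command", "payload": {"plan": [{"claw": 1,"tx": 0,"ty": 0,"tz": 0.001,"ax": 0,"ay": 0,"az": 0},{"claw": 1,"tx": 0,"ty": 0,"tz": 0.001,"ax": 0,"ay": 0,"az": 0},{"claw": 1,"tx": 0,"ty": 0,"tz": 0.001,"ax": 0,"ay": 0,"az": 0},{"claw": 1,"tx": 0,"ty": 0,"tz": 0.001,"ax": 0,"ay": 0,"az": 0},{"claw": 1,"tx": 0,"ty": 0,"tz": 0.001,"ax": 0,"ay": 0,"az": 0},{"claw": 1,"tx": 0,"ty": 0,"tz": 0,"ax": 0,"ay": 0,"az": 0},{"claw": 1,"tx": 0,"ty": 0,"tz": 0,"ax": 0,"ay": 0,"az": 0},{"claw": 1,"tx": 0,"ty": 0,"tz": 0,"ax": 0,"ay": 0,"az": 0},{"claw": 1,"tx": 0,"ty": 0,"tz": 0,"ax": 0,"ay": 0,"az": 0},{"claw": 1,"tx": 0,"ty": 0,"tz": 0,"ax": 0,"ay": 0,"az": 0}]}}

```text
clock: 19.95
tcp_pos: [0.5114, 0.2656, 0.2191]
orientation: [1.813, 2.565, 0.001]
contact_force: [-0.5, -1.0, 5.7]
grip_width: -0.0001
gripper_force: 2.6
```

{"api": "arm_command", "payload": {"plan": [{"claw": 1,"tx": 0,"ty": 0,"tz": 0.0005,"ax": 0,"ay": 0,"az": 0},{"claw": 1,"tx": 0,"ty": 0,"tz": 0.0005,"ax": 0,"ay": 0,"az": 0},{"claw": 1,"tx": 0,"ty": 0,"tz": 0.0005,"ax": 0,"ay": 0,"az": 0},{"claw": 1,"tx": 0,"ty": 0,"tz": 0.0005,"ax": 0,"ay": 0,"az": 0},{"claw": 1,"tx": 0,"ty": 0,"tz": 0.0005,"ax": 0,"ay": 0,"az": 0},{"claw": 1,"tx": 0,"ty": 0,"tz": 0.0005,"ax": 0,"ay": 0,"az": 0},{"claw": 1,"tx": 0,"ty": 0,"tz": 0,"ax": 0,"ay": 0,"az": 0},{"claw": 1,"tx": 0,"ty": 0,"tz": 0,"ax": 0,"ay": 0,"az": 0},{"claw": 1,"tx": 0,"ty": 0,"tz": 0,"ax": 0,"ay": 0,"az": 0},{"claw": 1,"tx": 0,"ty": 0,"tz": 0,"ax": 0,"ay": 0,"az": 0}]}}

```text
clock: 20.78
tcp_pos: [0.5115, 0.2656, 0.2165]
orientation: [-1.813, -2.566, -0.001]
contact_force: [-2.1, -1.6, 8.9]
grip_width: -0.0003
gripper_force: 4.9
```

{"api": "arm_command", "payload": {"plan": [{"claw": 1,"tx": 0,"ty": 0,"tz": 0.0005,"ax": 0,"ay": 0,"az": 0},{"claw": 1,"tx": 0,"ty": 0,"tz": 0.0005,"ax": 0,"ay": 0,"az": 0},{"claw": 1,"tx": 0,"ty": 0,"tz": 0.0005,"ax": 0,"ay": 0,"az": 0},{"claw": 1,"tx": 0,"ty": 0,"tz": 0.0005,"ax": 0,"ay": 0,"az": 0},{"claw": 1,"tx": 0,"ty": 0,"tz": 0.0005,"ax": 0,"ay": 0,"az": 0},{"claw": 1,"tx": 0,"ty": 0,"tz": 0.0005,"ax": 0,"ay": 0,"az": 0},{"claw": 1,"tx": 0,"ty": 0,"tz": 0,"ax": 0,"ay": 0,"az": 0},{"claw": 1,"tx": 0,"ty": 0,"tz": 0,"ax": 0,"ay": 0,"az": 0},{"claw": 1,"tx": 0,"ty": 0,"tz": 0,"ax": 0,"ay": 0,"az": 0},{"claw": 1,"tx": 0,"ty": 0,"tz": 0,"ax": 0,"ay": 0,"az": 0}]}}

```text
clock: 21.62
tcp_pos: [0.5116, 0.2656, 0.2139]
orientation: [-1.813, -2.565, -0.002]
contact_force: [-3.6, -1.1, 14.0]
grip_width: -0.0001
gripper_force: 6.9
```

{"api": "arm_command", "payload": {"plan": [{"claw": 1,"tx": 0,"ty": 0,"tz": 0.0005,"ax": 0,"ay": 0,"az": 0},{"claw": 1,"tx": 0,"ty": 0,"tz": 0.0005,"ax": 0,"ay": 0,"az": 0},{"claw": 1,"tx": 0,"ty": 0,"tz": 0.0005,"ax": 0,"ay": 0,"az": 0},{"claw": 1,"tx": 0,"ty": 0,"tz": 0,"ax": 0,"ay": 0,"az": 0},{"claw": 1,"tx": 0,"ty": 0,"tz": 0,"ax": 0,"ay": 0,"az": 0},{"claw": 1,"tx": 0,"ty": 0,"tz": 0,"ax": 0,"ay": 0,"az": 0},{"claw": 1,"tx": 0,"ty": 0,"tz": 0,"ax": 0,"ay": 0,"az": 0},{"claw": 1,"tx": 0,"ty": 0,"tz": 0,"ax": 0,"ay": 0,"az": 0},{"claw": 1,"tx": 0,"ty": 0,"tz": 0,"ax": 0,"ay": 0,"az": 0},{"claw": 1,"tx": 0,"ty": 0,"tz": 0,"ax": 0,"ay": 0,"az": 0}]}}

```text
clock: 22.45
tcp_pos: [0.5116, 0.2656, 0.2126]
orientation: [-1.813, -2.565, -0.002]
contact_force: [-4.6, -1.4, 15.5]
grip_width: -0.0
gripper_force: 7.8
```

{"api": "arm_command", "payload": {"plan": [{"claw": 1,"tx": 0,"ty": 0,"tz": 0.0005,"ax": 0,"ay": 0,"az": 0},{"claw": 1,"tx": 0,"ty": 0,"tz": 0,"ax": 0,"ay": 0,"az": 0},{"claw": 1,"tx": 0,"ty": 0,"tz": 0.0005,"ax": 0,"ay": 0,"az": 0},{"claw": 1,"tx": 0,"ty": 0,"tz": 0,"ax": 0,"ay": 0,"az": 0},{"claw": 1,"tx": 0,"ty": 0,"tz": 0.0005,"ax": 0,"ay": 0,"az": 0},{"claw": 1,"tx": 0,"ty": 0,"tz": 0,"ax": 0,"ay": 0,"az": 0},{"claw": 1,"tx": 0,"ty": 0,"tz": 0,"ax": 0,"ay": 0,"az": 0},{"claw": 1,"tx": 0,"ty": 0,"tz": 0,"ax": 0,"ay": 0,"az": 0},{"claw": 1,"tx": 0,"ty": 0,"tz": 0,"ax": 0,"ay": 0,"az": 0},{"claw": 1,"tx": 0,"ty": 0,"tz": 0,"ax": 0,"ay": 0,"az": 0}]}}

```text
clock: 23.28
tcp_pos: [0.5117, 0.2657, 0.2113]
orientation: [-1.813, -2.565, -0.002]
contact_force: [-4.1, -1.3, 18.4]
grip_width: 0.0001
gripper_force: 8.7
```

{"api": "arm_command", "payload": {"plan": [{"claw": 1,"tx": 0,"ty": 0,"tz": 0.0005,"ax": 0,"ay": 0,"az": 0},{"claw": 1,"tx": 0,"ty": 0,"tz": 0,"ax": 0,"ay": 0,"az": 0},{"claw": 1,"tx": 0,"ty": 0,"tz": 0,"ax": 0,"ay": 0,"az": 0},{"claw": 1,"tx": 0,"ty": 0,"tz": 0.0005,"ax": 0,"ay": 0,"az": 0},{"claw": 1,"tx": 0,"ty": 0,"tz": 0,"ax": 0,"ay": 0,"az": 0},{"claw": 1,"tx": 0,"ty": 0,"tz": 0,"ax": 0,"ay": 0,"az": 0},{"claw": 1,"tx": 0,"ty": 0,"tz": 0,"ax": 0,"ay": 0,"az": 0},{"claw": 1,"tx": 0,"ty": 0,"tz": 0,"ax": 0,"ay": 0,"az": 0},{"claw": 1,"tx": 0,"ty": 0,"tz": 0,"ax": 0,"ay": 0,"az": 0},{"claw": 1,"tx": 0,"ty": 0,"tz": 0,"ax": 0,"ay": 0,"az": 0}]}}

```text
clock: 24.12
tcp_pos: [0.5117, 0.2656, 0.2104]
orientation: [-1.813, -2.565, -0.002]
contact_force: [-4.7, -1.9, 19.6]
grip_width: 0.0002
gripper_force: 9.4
```

No click yet at 19.6 N, which is close to the limits. Instead I'll press nearer one post at a time, so each needs much less force. I'll back off and go towards post 2.

{"api": "arm_command", "payload": {"plan": [{"claw": 1,"tx": 0,"ty": 0,"tz": -0.006,"ax": 0,"ay": 0,"az": 0},{"claw": 1,"tx": 0,"ty": 0,"tz": -0.008,"ax": 0,"ay": 0,"az": 0},{"claw": 1,"tx": 0.001,"ty": 0.01,"tz": -0.004,"ax": 0,"ay": 0,"az": 0},{"claw": 1,"tx": 0,"ty": 0.01,"tz": 0,"ax": 0,"ay": 0,"az": 0},{"claw": 1,"tx": 0,"ty": 0.009,"tz": 0,"ax": 0,"ay": 0,"az": 0},{"claw": 1,"tx": 0,"ty": 0,"tz": 0.005,"ax": 0,"ay": 0,"az": 0},{"claw": 1,"tx": 0,"ty": 0,"tz": 0.003,"ax": 0,"ay": 0,"az": 0},{"claw": 1,"tx": 0,"ty": 0,"tz": 0.001,"ax": 0,"ay": 0,"az": 0},{"claw": 1,"tx": 0,"ty": 0,"tz": 0.001,"ax": 0,"ay": 0,"az": 0},{"claw": 1,"tx": 0,"ty": 0,"tz": 0,"ax": 0,"ay": 0,"az": 0}]}}

```text
clock: 24.95
tcp_pos: [0.5395, 0.2768, 0.2173]
orientation: [1.812, 2.564, 0.006]
contact_force: [3.3, 0.9, 6.9]
grip_width: -0.0
gripper_force: 3.9
```

{"api": "arm_command", "payload": {"plan": [{"claw": 1,"tx": 0,"ty": 0,"tz": 0.0005,"ax": 0,"ay": 0,"az": 0},{"claw": 1,"tx": 0,"ty": 0,"tz": 0.0005,"ax": 0,"ay": 0,"az": 0},{"claw": 1,"tx": 0,"ty": 0,"tz": 0.0005,"ax": 0,"ay": 0,"az": 0},{"claw": 1,"tx": 0,"ty": 0,"tz": 0.0005,"ax": 0,"ay": 0,"az": 0},{"claw": 1,"tx": 0,"ty": 0,"tz": 0.0005,"ax": 0,"ay": 0,"az": 0},{"claw": 1,"tx": 0,"ty": 0,"tz": 0.0005,"ax": 0,"ay": 0,"az": 0},{"claw": 1,"tx": 0,"ty": 0,"tz": 0,"ax": 0,"ay": 0,"az": 0},{"claw": 1,"tx": 0,"ty": 0,"tz": 0,"ax": 0,"ay": 0,"az": 0},{"claw": 1,"tx": 0,"ty": 0,"tz": 0,"ax": 0,"ay": 0,"az": 0},{"claw": 1,"tx": 0,"ty": 0,"tz": 0,"ax": 0,"ay": 0,"az": 0}]}}

```text
clock: 25.78
tcp_pos: [0.5395, 0.2768, 0.215]
orientation: [1.812, 2.564, 0.006]
contact_force: [1.7, 1.4, 11.7]
grip_width: -0.0003
gripper_force: 5.7
```

{"api": "arm_command", "payload": {"plan": [{"claw": 1,"tx": 0,"ty": 0,"tz": 0.0005,"ax": 0,"ay": 0,"az": 0},{"claw": 1,"tx": 0,"ty": 0,"tz": 0.0005,"ax": 0,"ay": 0,"az": 0},{"claw": 1,"tx": 0,"ty": 0,"tz": 0.0005,"ax": 0,"ay": 0,"az": 0},{"claw": 1,"tx": 0,"ty": 0,"tz": 0.0005,"ax": 0,"ay": 0,"az": 0},{"claw": 1,"tx": 0,"ty": 0,"tz": 0,"ax": 0,"ay": 0,"az": 0},{"claw": 1,"tx": 0,"ty": 0,"tz": 0,"ax": 0,"ay": 0,"az": 0},{"claw": 1,"tx": 0,"ty": 0,"tz": 0,"ax": 0,"ay": 0,"az": 0},{"claw": 1,"tx": 0,"ty": 0,"tz": 0,"ax": 0,"ay": 0,"az": 0},{"claw": 1,"tx": 0,"ty": 0,"tz": 0,"ax": 0,"ay": 0,"az": 0},{"claw": 1,"tx": 0,"ty": 0,"tz": 0,"ax": 0,"ay": 0,"az": 0}]}}

```text
clock: 26.62
tcp_pos: [0.5396, 0.2768, 0.2132]
orientation: [1.812, 2.564, 0.007]
contact_force: [1.2, 0.7, 14.3]
grip_width: 0.0001
gripper_force: 7.0
```

{"api": "arm_command", "payload": {"plan": [{"claw": 1,"tx": 0,"ty": 0,"tz": 0.0005,"ax": 0,"ay": 0,"az": 0},{"claw": 1,"tx": 0,"ty": 0,"tz": 0,"ax": 0,"ay": 0,"az": 0},{"claw": 1,"tx": 0,"ty": 0,"tz": 0.0005,"ax": 0,"ay": 0,"az": 0},{"claw": 1,"tx": 0,"ty": 0,"tz": 0,"ax": 0,"ay": 0,"az": 0},{"claw": 1,"tx": 0,"ty": 0,"tz": 0.0005,"ax": 0,"ay": 0,"az": 0},{"claw": 1,"tx": 0,"ty": 0,"tz": 0,"ax": 0,"ay": 0,"az": 0},{"claw": 1,"tx": 0,"ty": 0,"tz": 0,"ax": 0,"ay": 0,"az": 0},{"claw": 1,"tx": 0,"ty": 0,"tz": 0,"ax": 0,"ay": 0,"az": 0},{"claw": 1,"tx": 0,"ty": 0,"tz": 0,"ax": 0,"ay": 0,"az": 0},{"claw": 1,"tx": 0,"ty": 0,"tz": 0,"ax": 0,"ay": 0,"az": 0}]}}

```text
clock: 27.45
tcp_pos: [0.5393, 0.2767, 0.2112]
orientation: [1.812, 2.564, 0.006]
contact_force: [2.3, 0.8, 9.9]
grip_width: -0.0002
gripper_force: 5.4
```

Force dropped, so post 2 has clicked. On to post 1.

{"api": "arm_command", "payload": {"plan": [{"claw": 1,"tx": 0,"ty": 0,"tz": -0.008,"ax": 0,"ay": 0,"az": 0},{"claw": 1,"tx": 0,"ty": 0,"tz": -0.01,"ax": 0,"ay": 0,"az": 0},{"claw": 1,"tx": 0,"ty": -0.02,"tz": 0,"ax": 0,"ay": 0,"az": 0},{"claw": 1,"tx": 0,"ty": -0.02,"tz": 0,"ax": 0,"ay": 0,"az": 0},{"claw": 1,"tx": 0,"ty": -0.02,"tz": 0,"ax": 0,"ay": 0,"az": 0},{"claw": 1,"tx": 0,"ty": 0,"tz": 0.006,"ax": 0,"ay": 0,"az": 0},{"claw": 1,"tx": 0,"ty": 0,"tz": 0.003,"ax": 0,"ay": 0,"az": 0},{"claw": 1,"tx": 0,"ty": 0,"tz": 0.001,"ax": 0,"ay": 0,"az": 0},{"claw": 1,"tx": 0,"ty": 0,"tz": 0.001,"ax": 0,"ay": 0,"az": 0},{"claw": 1,"tx": 0,"ty": 0,"tz": 0,"ax": 0,"ay": 0,"az": 0}]}}

```text
clock: 28.28
tcp_pos: [0.4819, 0.2565, 0.2171]
orientation: [-1.812, -2.565, 0.001]
contact_force: [-3.4, -0.2, 5.6]
grip_width: -0.0002
gripper_force: 2.7
```

{"api": "arm_command", "payload": {"plan": [{"claw": 1,"tx": 0,"ty": 0,"tz": 0.0005,"ax": 0,"ay": 0,"az": 0},{"claw": 1,"tx": 0,"ty": 0,"tz": 0.0005,"ax": 0,"ay": 0,"az": 0},{"claw": 1,"tx": 0,"ty": 0,"tz": 0.0005,"ax": 0,"ay": 0,"az": 0},{"claw": 1,"tx": 0,"ty": 0,"tz": 0.0005,"ax": 0,"ay": 0,"az": 0},{"claw": 1,"tx": 0,"ty": 0,"tz": 0.0005,"ax": 0,"ay": 0,"az": 0},{"claw": 1,"tx": 0,"ty": 0,"tz": 0.0005,"ax": 0,"ay": 0,"az": 0},{"claw": 1,"tx": 0,"ty": 0,"tz": 0,"ax": 0,"ay": 0,"az": 0},{"claw": 1,"tx": 0,"ty": 0,"tz": 0,"ax": 0,"ay": 0,"az": 0},{"claw": 1,"tx": 0,"ty": 0,"tz": 0,"ax": 0,"ay": 0,"az": 0},{"claw": 1,"tx": 0,"ty": 0,"tz": 0,"ax": 0,"ay": 0,"az": 0}]}}

```text
clock: 29.12
tcp_pos: [0.4821, 0.2564, 0.2144]
orientation: [1.813, 2.565, 0.002]
contact_force: [0.7, 0.2, 1.8]
grip_width: -0.0001
gripper_force: 0.8
```

Force dropped here too, so post 1 is through. Now over the transformer to the right strip, post 4.

{"api": "arm_command", "payload": {"plan": [{"claw": 1,"tx": 0,"ty": 0,"tz": -0.015,"ax": 0,"ay": 0,"az": 0},{"claw": 1,"tx": 0,"ty": 0,"tz": -0.025,"ax": 0,"ay": 0,"az": 0},{"claw": 1,"tx": 0,"ty": 0,"tz": -0.025,"ax": 0,"ay": 0,"az": 0},{"claw": 1,"tx": -0.02,"ty": 0,"tz": -0.005,"ax": 0,"ay": 0,"az": 0},{"claw": 1,"tx": -0.02,"ty": 0,"tz": 0,"ax": 0,"ay": 0,"az": 0},{"claw": 1,"tx": -0.02,"ty": 0,"tz": 0,"ax": 0,"ay": 0,"az": 0},{"claw": 1,"tx": -0.017,"ty": 0,"tz": 0,"ax": 0,"ay": 0,"az": 0},{"claw": 1,"tx": 0,"ty": 0,"tz": 0.01,"ax": 0,"ay": 0,"az": 0},{"claw": 1,"tx": 0,"ty": 0,"tz": 0.01,"ax": 0,"ay": 0,"az": 0},{"claw": 1,"tx": 0,"ty": 0,"tz": 0,"ax": 0,"ay": 0,"az": 0}]}}

```text
clock: 29.95
tcp_pos: [0.506, 0.1843, 0.2618]
orientation: [-1.81, -2.565, 0.005]
contact_force: [-0.1, 1.2, -1.0]
grip_width: -0.0002
gripper_force: 0.0
```

Run:
```python
from h import *
y=np.radians(19.5); q=np.array([.53525,.1957])-.029*np.array([np.cos(y),np.sin(y)]); print(q,tool()[:3,3])
go([*q,.224],y-np.pi/2)
```

```text
[0.5079134 0.1860196] [0.50600812 0.18431442 0.26181979]
turn [-0.24 -0.01  0.07] shift mm [ 1.   2.4 37.8]
```

{"api": "arm_command", "payload": {"plan": [{"claw": 1,"tx": 0,"ty": 0.001,"tz": 0.015,"ax": 0,"ay": 0,"az": 0},{"claw": 1,"tx": 0,"ty": 0,"tz": 0.012,"ax": 0,"ay": 0,"az": 0},{"claw": 1,"tx": 0,"ty": 0,"tz": 0.006,"ax": 0,"ay": 0,"az": 0},{"claw": 1,"tx": 0,"ty": 0,"tz": 0.003,"ax": 0,"ay": 0,"az": 0},{"claw": 1,"tx": 0,"ty": 0,"tz": 0.002,"ax": 0,"ay": 0,"az": 0},{"claw": 1,"tx": 0,"ty": 0,"tz": 0.002,"ax": 0,"ay": 0,"az": 0},{"claw": 1,"tx": 0,"ty": 0,"tz": 0.001,"ax": 0,"ay": 0,"az": 0},{"claw": 1,"tx": 0,"ty": 0,"tz": 0.001,"ax": 0,"ay": 0,"az": 0},{"claw": 1,"tx": 0,"ty": 0,"tz": 0,"ax": 0,"ay": 0,"az": 0},{"claw": 1,"tx": 0,"ty": 0,"tz": 0,"ax": 0,"ay": 0,"az": 0}]}}

```text
clock: 30.78
tcp_pos: [0.5084, 0.1841, 0.2225]
orientation: [1.813, 2.566, 0.001]
contact_force: [0.2, -0.2, 0.8]
grip_width: -0.0
gripper_force: 0.4
```

{"api": "arm_command", "payload": {"plan": [{"claw": 1,"tx": 0,"ty": 0,"tz": 0.0005,"ax": 0,"ay": 0,"az": 0},{"claw": 1,"tx": 0,"ty": 0,"tz": 0.0005,"ax": 0,"ay": 0,"az": 0},{"claw": 1,"tx": 0,"ty": 0,"tz": 0.0005,"ax": 0,"ay": 0,"az": 0},{"claw": 1,"tx": 0,"ty": 0,"tz": 0.0005,"ax": 0,"ay": 0,"az": 0},{"claw": 1,"tx": 0,"ty": 0,"tz": 0.0005,"ax": 0,"ay": 0,"az": 0},{"claw": 1,"tx": 0,"ty": 0,"tz": 0.0005,"ax": 0,"ay": 0,"az": 0},{"claw": 1,"tx": 0,"ty": 0,"tz": 0,"ax": 0,"ay": 0,"az": 0},{"claw": 1,"tx": 0,"ty": 0,"tz": 0,"ax": 0,"ay": 0,"az": 0},{"claw": 1,"tx": 0,"ty": 0,"tz": 0,"ax": 0,"ay": 0,"az": 0},{"claw": 1,"tx": 0,"ty": 0,"tz": 0,"ax": 0,"ay": 0,"az": 0}]}}

```text
clock: 31.62
tcp_pos: [0.5085, 0.184, 0.2193]
orientation: [1.813, 2.565, 0.001]
contact_force: [-1.0, -1.2, 4.6]
grip_width: -0.0002
gripper_force: 2.5
```

{"api": "arm_command", "payload": {"plan": [{"claw": 1,"tx": 0,"ty": 0,"tz": 0.0005,"ax": 0,"ay": 0,"az": 0},{"claw": 1,"tx": 0,"ty": 0,"tz": 0.0005,"ax": 0,"ay": 0,"az": 0},{"claw": 1,"tx": 0,"ty": 0,"tz": 0.0005,"ax": 0,"ay": 0,"az": 0},{"claw": 1,"tx": 0,"ty": 0,"tz": 0.0005,"ax": 0,"ay": 0,"az": 0},{"claw": 1,"tx": 0,"ty": 0,"tz": 0.0005,"ax": 0,"ay": 0,"az": 0},{"claw": 1,"tx": 0,"ty": 0,"tz": 0.0005,"ax": 0,"ay": 0,"az": 0},{"claw": 1,"tx": 0,"ty": 0,"tz": 0.0005,"ax": 0,"ay": 0,"az": 0},{"claw": 1,"tx": 0,"ty": 0,"tz": 0,"ax": 0,"ay": 0,"az": 0},{"claw": 1,"tx": 0,"ty": 0,"tz": 0,"ax": 0,"ay": 0,"az": 0},{"claw": 1,"tx": 0,"ty": 0,"tz": 0,"ax": 0,"ay": 0,"az": 0}]}}

```text
clock: 32.45
tcp_pos: [0.5086, 0.1839, 0.2162]
orientation: [1.813, 2.565, 0.001]
contact_force: [-1.5, -0.5, 9.8]
grip_width: 0.0001
gripper_force: 4.5
```

{"api": "arm_command", "payload": {"plan": [{"claw": 1,"tx": 0,"ty": 0,"tz": 0.0005,"ax": 0,"ay": 0,"az": 0},{"claw": 1,"tx": 0,"ty": 0,"tz": 0,"ax": 0,"ay": 0,"az": 0},{"claw": 1,"tx": 0,"ty": 0,"tz": 0.0005,"ax": 0,"ay": 0,"az": 0},{"claw": 1,"tx": 0,"ty": 0,"tz": 0,"ax": 0,"ay": 0,"az": 0},{"claw": 1,"tx": 0,"ty": 0,"tz": 0.0005,"ax": 0,"ay": 0,"az": 0},{"claw": 1,"tx": 0,"ty": 0,"tz": 0,"ax": 0,"ay": 0,"az": 0},{"claw": 1,"tx": 0,"ty": 0,"tz": 0,"ax": 0,"ay": 0,"az": 0},{"claw": 1,"tx": 0,"ty": 0,"tz": 0,"ax": 0,"ay": 0,"az": 0},{"claw": 1,"tx": 0,"ty": 0,"tz": 0,"ax": 0,"ay": 0,"az": 0},{"claw": 1,"tx": 0,"ty": 0,"tz": 0,"ax": 0,"ay": 0,"az": 0}]}}

```text
clock: 33.28
tcp_pos: [0.5087, 0.1839, 0.2149]
orientation: [1.813, 2.565, 0.001]
contact_force: [-1.7, -1.1, 11.6]
grip_width: 0.0001
gripper_force: 5.4
```

{"api": "arm_command", "payload": {"plan": [{"claw": 1,"tx": 0,"ty": 0,"tz": 0.0005,"ax": 0,"ay": 0,"az": 0},{"claw": 1,"tx": 0,"ty": 0,"tz": 0,"ax": 0,"ay": 0,"az": 0},{"claw": 1,"tx": 0,"ty": 0,"tz": 0.0005,"ax": 0,"ay": 0,"az": 0},{"claw": 1,"tx": 0,"ty": 0,"tz": 0,"ax": 0,"ay": 0,"az": 0},{"claw": 1,"tx": 0,"ty": 0,"tz": 0.0005,"ax": 0,"ay": 0,"az": 0},{"claw": 1,"tx": 0,"ty": 0,"tz": 0,"ax": 0,"ay": 0,"az": 0},{"claw": 1,"tx": 0,"ty": 0,"tz": 0.0005,"ax": 0,"ay": 0,"az": 0},{"claw": 1,"tx": 0,"ty": 0,"tz": 0,"ax": 0,"ay": 0,"az": 0},{"claw": 1,"tx": 0,"ty": 0,"tz": 0,"ax": 0,"ay": 0,"az": 0},{"claw": 1,"tx": 0,"ty": 0,"tz": 0,"ax": 0,"ay": 0,"az": 0}]}}

```text
clock: 34.12
tcp_pos: [0.5083, 0.184, 0.2122]
orientation: [-1.813, -2.566, 0.0]
contact_force: [0.7, -0.9, 2.9]
grip_width: -0.0
gripper_force: 1.6
```

Post 4 has clicked. Now post 3.

{"api": "arm_command", "payload": {"plan": [{"claw": 1,"tx": 0,"ty": 0,"tz": -0.008,"ax": 0,"ay": 0,"az": 0},{"claw": 1,"tx": 0,"ty": 0,"tz": -0.01,"ax": 0,"ay": 0,"az": 0},{"claw": 1,"tx": 0,"ty": 0.02,"tz": 0,"ax": 0,"ay": 0,"az": 0},{"claw": 1,"tx": 0,"ty": 0.02,"tz": 0,"ax": 0,"ay": 0,"az": 0},{"claw": 1,"tx": 0,"ty": 0.017,"tz": 0,"ax": 0,"ay": 0,"az": 0},{"claw": 1,"tx": 0,"ty": 0,"tz": 0.006,"ax": 0,"ay": 0,"az": 0},{"claw": 1,"tx": 0,"ty": 0,"tz": 0.003,"ax": 0,"ay": 0,"az": 0},{"claw": 1,"tx": 0,"ty": 0,"tz": 0.001,"ax": 0,"ay": 0,"az": 0},{"claw": 1,"tx": 0,"ty": 0,"tz": 0.001,"ax": 0,"ay": 0,"az": 0},{"claw": 1,"tx": 0,"ty": 0,"tz": 0,"ax": 0,"ay": 0,"az": 0}]}}

```text
clock: 34.95
tcp_pos: [0.5612, 0.2028, 0.2189]
orientation: [-1.812, -2.565, 0.002]
contact_force: [-0.4, 0.6, -0.1]
grip_width: 0.0002
gripper_force: 0.0
```

{"api": "arm_command", "payload": {"plan": [{"claw": 1,"tx": 0,"ty": 0,"tz": 0.0005,"ax": 0,"ay": 0,"az": 0},{"claw": 1,"tx": 0,"ty": 0,"tz": 0.0005,"ax": 0,"ay": 0,"az": 0},{"claw": 1,"tx": 0,"ty": 0,"tz": 0.0005,"ax": 0,"ay": 0,"az": 0},{"claw": 1,"tx": 0,"ty": 0,"tz": 0.0005,"ax": 0,"ay": 0,"az": 0},{"claw": 1,"tx": 0,"ty": 0,"tz": 0,"ax": 0,"ay": 0,"az": 0},{"claw": 1,"tx": 0,"ty": 0,"tz": 0,"ax": 0,"ay": 0,"az": 0},{"claw": 1,"tx": 0,"ty": 0,"tz": 0,"ax": 0,"ay": 0,"az": 0},{"claw": 1,"tx": 0,"ty": 0,"tz": 0,"ax": 0,"ay": 0,"az": 0},{"claw": 1,"tx": 0,"ty": 0,"tz": 0,"ax": 0,"ay": 0,"az": 0},{"claw": 1,"tx": 0,"ty": 0,"tz": 0,"ax": 0,"ay": 0,"az": 0}]}}

```text
clock: 35.78
tcp_pos: [0.562, 0.2031, 0.2172]
orientation: [-1.813, -2.566, -0.0]
contact_force: [0.9, 0.9, 1.0]
grip_width: 0.0002
gripper_force: 0.0
```

{"api": "arm_command", "payload": {"plan": [{"claw": 1,"tx": 0,"ty": 0,"tz": 0.001,"ax": 0,"ay": 0,"az": 0},{"claw": 1,"tx": 0,"ty": 0,"tz": 0.0005,"ax": 0,"ay": 0,"az": 0},{"claw": 1,"tx": 0,"ty": 0,"tz": 0.0005,"ax": 0,"ay": 0,"az": 0},{"claw": 1,"tx": 0,"ty": 0,"tz": 0.0005,"ax": 0,"ay": 0,"az": 0},{"claw": 1,"tx": 0,"ty": 0,"tz": 0.0005,"ax": 0,"ay": 0,"az": 0},{"claw": 1,"tx": 0,"ty": 0,"tz": 0.0005,"ax": 0,"ay": 0,"az": 0},{"claw": 1,"tx": 0,"ty": 0,"tz": 0.0005,"ax": 0,"ay": 0,"az": 0},{"claw": 1,"tx": 0,"ty": 0,"tz": 0,"ax": 0,"ay": 0,"az": 0},{"claw": 1,"tx": 0,"ty": 0,"tz": 0,"ax": 0,"ay": 0,"az": 0},{"claw": 1,"tx": 0,"ty": 0,"tz": 0,"ax": 0,"ay": 0,"az": 0}]}}

```text
clock: 36.62
tcp_pos: [0.562, 0.2031, 0.2133]
orientation: [-1.813, -2.566, -0.0]
contact_force: [-0.8, -0.9, 1.4]
grip_width: -0.0001
gripper_force: 0.5
```

{"api": "arm_command", "payload": {"plan": [{"claw": 1,"tx": 0,"ty": 0,"tz": 0.001,"ax": 0,"ay": 0,"az": 0},{"claw": 1,"tx": 0,"ty": 0,"tz": 0.001,"ax": 0,"ay": 0,"az": 0},{"claw": 1,"tx": 0,"ty": 0,"tz": 0.001,"ax": 0,"ay": 0,"az": 0},{"claw": 1,"tx": 0,"ty": 0,"tz": 0.001,"ax": 0,"ay": 0,"az": 0},{"claw": 1,"tx": 0,"ty": 0,"tz": 0.001,"ax": 0,"ay": 0,"az": 0},{"claw": 1,"tx": 0,"ty": 0,"tz": 0.001,"ax": 0,"ay": 0,"az": 0},{"claw": 1,"tx": 0,"ty": 0,"tz": 0,"ax": 0,"ay": 0,"az": 0},{"claw": 1,"tx": 0,"ty": 0,"tz": 0,"ax": 0,"ay": 0,"az": 0},{"claw": 1,"tx": 0,"ty": 0,"tz": 0,"ax": 0,"ay": 0,"az": 0},{"claw": 1,"tx": 0,"ty": 0,"tz": 0,"ax": 0,"ay": 0,"az": 0}]}}

```text
clock: 37.45
tcp_pos: [0.5621, 0.203, 0.208]
orientation: [-1.813, -2.565, -0.001]
contact_force: [-3.3, -0.9, 11.3]
grip_width: -0.0
gripper_force: 5.6
```

Post 3 already reads home, with contact about 8 mm lower than when the board was hanging. I'll lift off and look.

{"api": "arm_command", "payload": {"plan": [{"claw": 1,"tx": 0,"ty": 0,"tz": -0.015,"ax": 0,"ay": 0,"az": 0},{"claw": 1,"tx": 0,"ty": 0,"tz": -0.025,"ax": 0,"ay": 0,"az": 0},{"claw": 1,"tx": 0,"ty": 0,"tz": -0.03,"ax": 0,"ay": 0,"az": 0},{"claw": 1,"tx": 0,"ty": -0.01,"tz": -0.025,"ax": 0,"ay": 0,"az": 0},{"claw": 1,"tx": 0,"ty": -0.01,"tz": 0,"ax": 0,"ay": 0,"az": 0},{"claw": 1,"tx": 0,"ty": -0.008,"tz": 0,"ax": 0,"ay": 0,"az": 0},{"claw": 1,"tx": 0,"ty": 0,"tz": 0,"ax": 0,"ay": 0,"az": 0},{"claw": 1,"tx": 0,"ty": 0,"tz": 0,"ax": 0,"ay": 0,"az": 0},{"claw": 1,"tx": 0,"ty": 0,"tz": 0,"ax": 0,"ay": 0,"az": 0},{"claw": 1,"tx": 0,"ty": 0,"tz": 0,"ax": 0,"ay": 0,"az": 0}]}}

```text
clock: 38.28
tcp_pos: [0.5357, 0.1939, 0.3013]
orientation: [-1.812, -2.566, 0.002]
contact_force: [-0.2, -0.2, -0.2]
grip_width: 0.0001
gripper_force: 0.0
```

Run:
```python
from h import *
s=r.get_obs(); print(s["tcp_pos"],s["clock"])
M,im=shot("wrist","w9.png"); cv2.imwrite("pics/w9b.png",cv2.resize(im[20:260,140:500,::-1],None,fx=2.2,fy=2.2,interpolation=cv2.INTER_CUBIC))
for t in("hole1","transformer"):
    for d in r.tip_of(t,"wrist"):
        p=(M@np.r_[d["location"],1])[:3]; print(t,np.round(p,4),round(d["confidence"],2))
```

```text
[0.53573859 0.19387127 0.30132453] 38.2833
hole1 [0.4539 0.2487 0.0419] 0.91
hole1 [0.5938 0.2132 0.0335] 0.73
hole1 [0.56   0.2868 0.037 ] 0.72
hole1 [0.4797 0.1711 0.0344] 0.67
transformer [0.5192 0.2289 0.0568] 0.79
```

View pics/w9b.png

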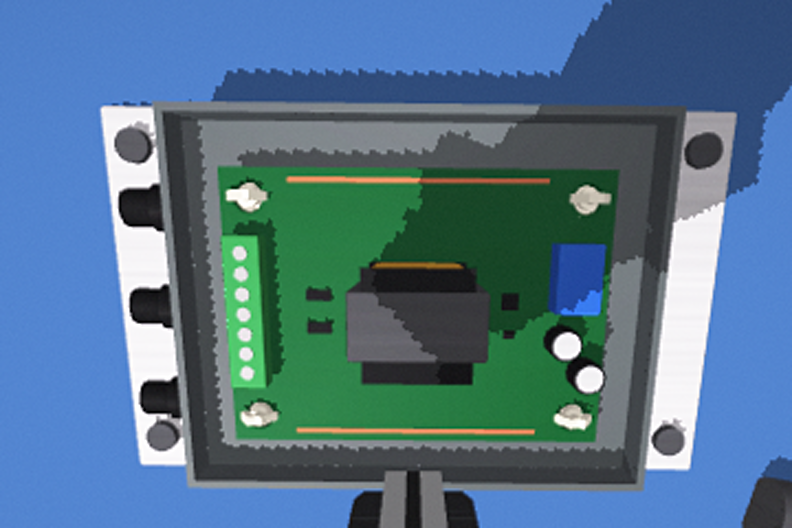

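All four arrowheads stand over the board with their wings spread wider than the holes, at (248,196), (590,199), (572,417) and (259,415). The terminal block is at the gland end and nothing is touched. Handing in.

```bash
python3 -c "
from bench import r
print(r.hand_in())"
```

```text
the job is handed in; nothing more can be done
None
```

I handed the job in at about 38 s: the board is clicked through on all four snap posts with its terminal block at the cable-gland end, and the arm is clear of everything. The last picture shows all four arrowheads spread above the board. No verdict came back, and I didn't press the left side again to confirm it is fully seated. The most force I read was 19.6 N.

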